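# Set out the paint markers for the pupil opposite

### The arm

A 7-joint arm with a two-finger parallel gripper is mounted at the origin on the work surface. World frame = base frame: x ahead of the robot, y to its left, z up, the work surface at z = 0. Lengths are in m, angles in rad, forces in N, time in s.
With the tool pointing down it reaches from about 0.35 to 0.775 m from the base axis. Payload 3.1 kg.
Tool frame: the origin (TCP) lies at the very end of the fingers, on their centre line; the grasp point (between the pads) lies ctrl.grip_point_offset behind it (ctrl.grip_point_offset is the distance from the TCP to the grasp point, in m); x points along the fingers, y is the direction in which the jaws open and shut, and the axes are right-handed (so a half turn about x gives the same grasp; the last joint's range is limited). The gripper opens to 85 mm and grips with 20 to 120 N. Pads are 22 mm wide; open, the fingers measure 114 mm over their backs; the gripper's body (76 mm by 85 mm) begins 54 mm behind the grasp point. The pads swing forward as they close: fully open they stand 13 mm farther back than shut.
Start: joints at [1.112, 0.311, 0.014, 1.512, -0.004, 1.319, -0.027], TCP at [0.223, -0.503, 0.231] pointing down, gripper open.
Joint ranges: [-2.7, 2.7], [-0.3, 1.91], [-1.27, 1.3], [0.12, 2.57], [-1.44, 4.58], [0.2, 2.03], [-3.05, 3.05]. Speed limits (rad/s): [2.79, 2.79, 3.14, 3.14, 3.14, 3.14, 3.14].

### API

Orientations are given as a rotation vector (axis times angle).
In Python, from workcell import ctrl gives the robot as it stands.
- The arm moves only by the tool play_rows, never from a script. Its argument "plan" is a list of rows, each an object with "delta_pos": the shift along the tool's x, y, z in m, a list of three; "turn": the turn, a rotation vector about the tool's x, y, z in degrees, a list of three. In form: [{"delta_pos": [x, y, z], "turn": [ax, ay, az]}, ...]. A call has 1 to 8 rows; each row is the pose to reach, as a shift and turn from the pose measured when the call began, along the tool's axes at that moment; what a row does not reach only later rows make up. A row lasts 1/10 s, in which the tool goes at most 50 mm and 8.59 degrees, less where a joint would pass 70% of its speed; a pose out of reach is approached as far as the arm can. A call with a gripper value outside its range is refused whole. "fingers" is the finger opening in m, from 0 to 0.0854, set as the call begins (left out, the last holds). The fingers move at their own pace and stop on an object; "squeeze" is the grip in N (left out, the last holds). Time passes only in rows, so rows that repeat a pose let the fingers close. It gives the time, the measured TCP pose, the force and the opening at its end, in the units of the state.
- ctrl.read_state(): the state, without advancing time (a new reading comes with each control period).
- ctrl.snapshot(name): name is "scene" or "top" or "wrist"; returns a dict with "color" (420x560x3 uint8, red, green, blue), "intrinsics" (3x3 intrinsics, pixels), "world_to_cam" (4x4, takes a point from world to camera coordinates); the wrist camera has in their place "tool_from_camera" (4x4, takes a point from camera to tool coordinates, whose origin is the TCP and whose axes are the tool frame's). Camera axes: x right, y down, z forward; pixel columns grow to the right and rows downward; lengths in m; the calibration is good to about 2 mm. A picture is of the moment at which its call begins: read the wrist's pose just before it. There is no depth.
- ctrl.finish_job(): hands the job in, once; it reports no verdict.
The state is a dict: "clock": time; "q": joint angles; "joint_velocities": joint speeds; "tau": joint torques, N m; "position": TCP position; "ee_rot": TCP orientation; "contact_force": force on the tool from outside, world axes, zero at the start; "moment": the same for the moment, N m; "finger_gap": finger opening in m.
Only numpy, scipy, OpenCV 4.12 (cv2) and the standard library are available. Lean on these libraries where they do the work, as an engineer would, in place of code of your own. Each camera call takes 0.05 s, during which the arm holds its last target.

### The job

Move the four paint markers from the dark wooden block to the white holder in reverse order: the marker leftmost in the block (seen from the robot) goes into the rightmost pocket of the holder, the second from the left into the second from the right, and so on, so that the pupil sitting opposite finds them in the same order. The tags on the block record the order at the start. Each marker must finally stand upright, cap up, on the floor of its own pocket, let go and at rest.

Things in the scene. Friction and masses are not known exactly. Their poses are not given: they have to be found in the camera images.
- wood_block: Fixed dark wooden block, 88 (x) x 256 (y) x 35 mm high, on the left or right half of the desk; the markers start in its row of four round pockets. Origin: centre of its underside; x away from the robot (turned up to 19 degrees), y along the row to the robot's left, z up. Pocket centres at x = +10, y = +93, +31, -31, -93 mm; pockets 50 mm wide, 25 mm deep, floors at z = 10 mm.
- white_holder: Fixed white pen holder on the other half of the desk, empty at the start. Same size, origin, axes and pockets as the wooden block: 88 x 256 x 35 mm, x away from the robot (turned up to 19 degrees), y along the row to the robot's left; pocket centres at x = +10, y = +93, +31, -31, -93 mm; pockets 50 mm wide, 25 mm deep, floors at z = 10 mm.
- marker_red: Stout paint marker with red cap and red bands on a white barrel, standing upright and loose in one pocket of the wooden block, cap up. Barrel 32 mm in diameter up to 68 mm, then cap 29 mm in diameter up to the top at 105 mm; about 70 g. Origin: centre of its flat underside; z axis along the marker to the cap.
- marker_yellow: Stout paint marker with yellow cap and yellow bands on a white barrel, standing upright and loose in one pocket of the wooden block, cap up. Barrel 32 mm in diameter up to 68 mm, then cap 29 mm in diameter up to the top at 105 mm; about 70 g. Origin: centre of its flat underside; z axis along the marker to the cap.
- marker_green: Stout paint marker with green cap and green bands on a white barrel, standing upright and loose in one pocket of the wooden block, cap up. Barrel 32 mm in diameter up to 68 mm, then cap 29 mm in diameter up to the top at 105 mm; about 70 g. Origin: centre of its flat underside; z axis along the marker to the cap.
- marker_blue: Stout paint marker with blue cap and blue bands on a white barrel, standing upright and loose in one pocket of the wooden block, cap up. Barrel 32 mm in diameter up to 68 mm, then cap 29 mm in diameter up to the top at 105 mm; about 70 g. Origin: centre of its flat underside; z axis along the marker to the cap.
- tag_red: Flat red tag, 14 x 40 x 3 mm, fixed on top of the wooden block on the robot's side of the pocket in which the red marker starts; it stays there and records that place. Origin: centre of its underside; the pocket's centre lies 41 mm from it along the block's +x. Axes as the block's.
- tag_yellow: Flat yellow tag, 14 x 40 x 3 mm, fixed on top of the wooden block on the robot's side of the pocket in which the yellow marker starts; it stays there and records that place. Origin: centre of its underside; the pocket's centre lies 41 mm from it along the block's +x. Axes as the block's.
- tag_green: Flat green tag, 14 x 40 x 3 mm, fixed on top of the wooden block on the robot's side of the pocket in which the green marker starts; it stays there and records that place. Origin: centre of its underside; the pocket's centre lies 41 mm from it along the block's +x. Axes as the block's.
- tag_blue: Flat blue tag, 14 x 40 x 3 mm, fixed on top of the wooden block on the robot's side of the pocket in which the blue marker starts; it stays there and records that place. Origin: centre of its underside; the pocket's centre lies 41 mm from it along the block's +x. Axes as the block's.

How it is judged:
By the outcome, as a careful person would: the job done as asked, in the order asked, and still so for the second after the job is handed in, with the robot touching nothing.
It also fails if it takes over 120 s, if anything falls off the work surface, if the arm or the gripper's body presses on something with over 40 N, if the wrist force passes 120 N, or if a joint passes its speed limit or range.

## Working session

There is one attempt and no reset: what is moved stays moved. The work goes in short steps, Python scripts to look and compute and a tool call to move; the robot and the scene stay as the last step left them, time stands still between calls to the robot, and variables do not carry over. Pictures are saved under pics/ and viewed, and the job is handed in when it is done.

Besides the shell and the picture viewer there is one more tool, called after "Request:" as name(argument=value, ...), one argument or row to a line, values as JSON. play_rows: Moves the arm, as the interface text tells. Its arguments: {"type":"object","properties":{"plan":{"type":"array","items":{"type":"object","properties":{"delta_pos":{"type":"array","items":{"type":"number"}},"turn":{"type":"array","items":{"type":"number"}}}}},"fingers":{"type":"number"},"squeeze":{"type":"number"}},"required":["plan"]}

```bash
mkdir -p pics; cat > h.py <<'E'
import numpy as np, cv2
from workcell import ctrl
from scipy.spatial.transform import Rotation as R
E
python3 - <<'E'
from h import *
s=ctrl.read_state(); print(s, ctrl.grip_point_offset)
for n in("scene","top"):
    d=ctrl.snapshot(n); cv2.imwrite(f"pics/{n}0.png",d["color"][:,:,::-1]); np.savez(f"{n}0.npz",**d); print(d["intrinsics"],d["world_to_cam"])
E
```

```text
{'clock': 0.0, 'q': array([ 1.112262  ,  0.31171565,  0.01398075,  1.51308451, -0.00442222,
        1.31917445, -0.02717245]), 'joint_velocities': array([-0.00129694,  0.00025156,  0.00102242, -0.00100313,  0.00069141,
        0.00044111,  0.00030732]), 'tau': array([ 3.65389615e-04, -3.79920673e+01,  1.46204685e-01, -2.30586004e+01,
        1.23975918e-02,  1.39107357e-02,  2.00090432e-05]), 'position': array([ 0.22240342, -0.50222504,  0.23021544]), 'ee_rot': array([ 1.99190668,  0.42382456, -1.993039  ]), 'contact_force': array([0.05402463, 0.04461199, 0.18077786]), 'moment': array([-0.01215253, -0.04039813,  0.01690777]), 'finger_gap': 0.08556565979773476} 0.0187
[[512.32113925   0.         283.66963303]
 [  0.         512.32113925 211.32483321]
 [  0.           0.           1.        ]] [[-0.6241769   0.78128057 -0.00196678  0.30619684]
 [ 0.50519984  0.40168899 -0.76381874 -0.20323465]
 [-0.59596671 -0.47775163 -0.64542781  1.43463162]
 [ 0.          0.          0.          1.        ]]
[[524.3962323    0.         276.30587479]
 [  0.         524.3962323  205.26772216]
 [  0.           0.           1.        ]] [[ 0.00438549 -0.99955983  0.02934142 -0.02430142]
 [-0.98128819 -0.0099498  -0.1922875   0.51506612]
 [ 0.1924948  -0.02794911 -0.98089989  0.92143173]
 [ 0.          0.          0.          1.        ]]
```

View pics/top0.png

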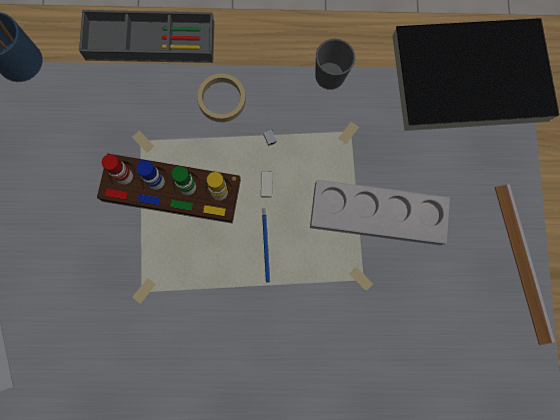

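View pics/scene0.png

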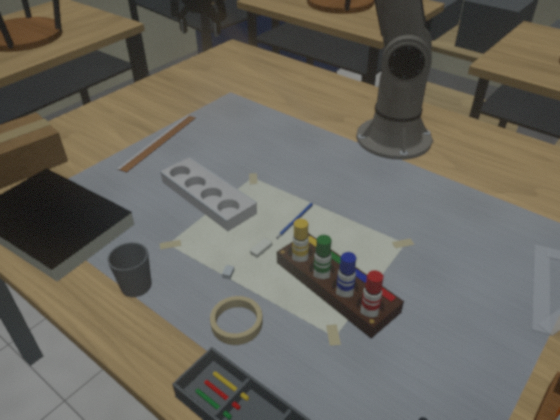

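The top view is oriented with +y left and +x up. From the left the order is red (115,168), blue (150,175), green (183,181), yellow (217,186). The holder is at about (381,211). I'll enlarge both.

```bash
python3 - <<'E'
import cv2
a=cv2.imread("pics/top0.png")
cv2.imwrite("pics/c1.png",cv2.resize(a[145:230,90:250],None,fx=5,fy=5,interpolation=cv2.INTER_CUBIC))
cv2.imwrite("pics/c2.png",cv2.resize(a[170:250,300:460],None,fx=5,fy=5,interpolation=cv2.INTER_CUBIC))
E
```

```text
(no output)
```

View pics/c1.png

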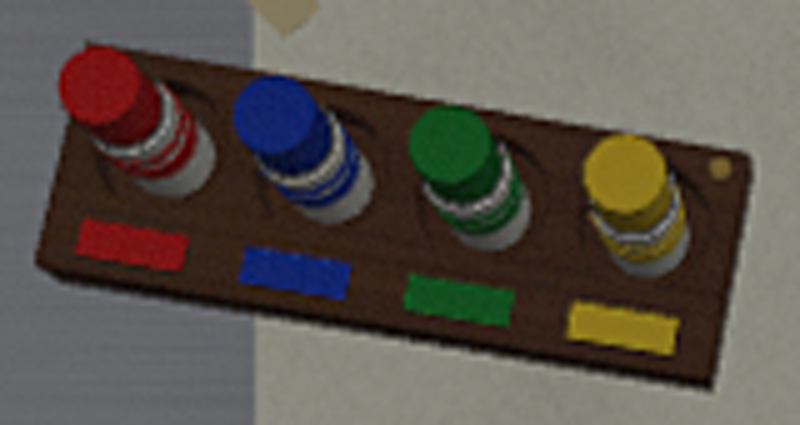

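View pics/c2.png

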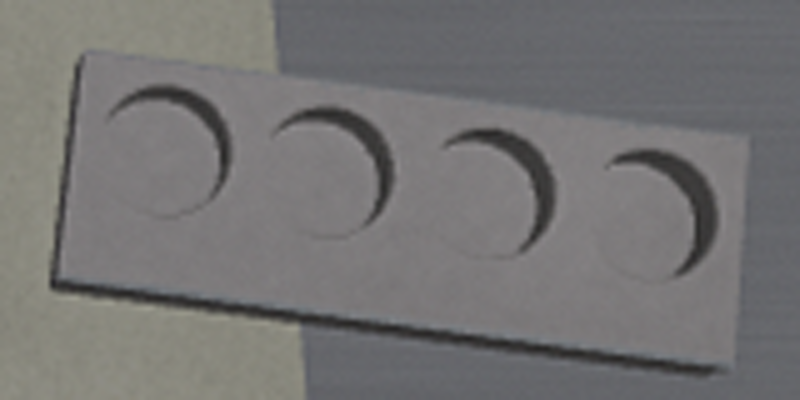

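Read from the crops, in crop pixels:
- **Cap centres:** red (100,86), blue (277,117), green (451,146), yellow (625,175).
- **Tag centres:** (132,245), (295,273), (460,300), (623,328).
- **Holder top corners:** (85,52), (750,136), (735,370), (53,285).

```bash
cat >> h.py <<'E'
def bp(uv,z,d):
    K=d["intrinsics"];T=d["world_to_cam"];Rw=T[:3,:3];c=-Rw.T@T[:3,3]
    r=(np.c_[np.atleast_2d(uv).astype(float),np.ones(len(np.atleast_2d(uv)))]@np.linalg.inv(K).T)@Rw
    return c+r*((z-c[2])/r[:,2])[:,None]
def fit(local,world):
    l=np.array(local,float);w=np.array(world)[:,:2];lm=l.mean(0);wm=w.mean(0);a=l-lm;b=w-wm
    th=np.arctan2((a[:,0]*b[:,1]-a[:,1]*b[:,0]).sum(),(a*b).sum())
    M=np.array([[np.cos(th),-np.sin(th)],[np.sin(th),np.cos(th)]]);t=wm-M@lm
    return M,t,th,np.linalg.norm(w-(l@M.T+t),axis=1)
Y=[.093,.031,-.031,-.093]
E
python3 - <<'E'
from h import *
np.set_printoptions(precision=4,suppress=True)
d=np.load("top0.npz")
f=lambda p,o:(np.array(p)+.5)/5-.5+o
caps=bp(f([(100,86),(277,117),(451,146),(625,175)],(90,145)),.115,d)
tags=bp(f([(132,245),(295,273),(460,300),(623,328)],(90,145)),.038,d)
print("caps",caps)
M,t,th,r=fit([(-.031,y) for y in Y],tags);print("block",t,np.degrees(th),r*1e3)
print("pockets",[M@[.01,y]+t for y in Y])
cor=bp(f([(88,44),(750,155),(713,383),(40,265)],(90,145)),.035,d)
M,t,th,r=fit([(.044,.128),(.044,-.128),(-.044,-.128),(-.044,.128)],cor);print("blockC",t,np.degrees(th),r*1e3)
hc=bp(f([(85,52),(750,136),(735,370),(53,285)],(300,170)),.035,d)
M,t,th,r=fit([(.044,.128),(.044,-.128),(-.044,-.128),(-.044,.128)],hc);print("holder",t,np.degrees(th),r*1e3)
P=[M@[.01,y]+t for y in Y];print(P)
# project pocket rim centres floors
d2=np.load("scene0.npz")
for n,w in [("scene",P),("top",P)]:
  dd=np.load(n+"0.npz");
  im=cv2.imread(f"pics/{n}0.png")
  a=np.linspace(0,6.283,60)
  for p in w:
    q=np.c_[p[0]+.025*np.cos(a),p[1]+.025*np.sin(a),0*a+.035]@dd["world_to_cam"][:3,:3].T+dd["world_to_cam"][:3,3]
    q=q@dd["intrinsics"].T;q=q[:,:2]/q[:,2:]
    for u in q: im[int(round(u[1])),int(round(u[0]))]=(0,0,255)
  c=im[150:235,150:270] if n=="scene" else im[170:250,300:460]
  cv2.imwrite(f"pics/ov_{n}.png",cv2.resize(c,None,fx=5,fy=5,interpolation=cv2.INTER_NEAREST))
s=ctrl.read_state();print(R.from_rotvec(s["ee_rot"]).as_matrix())
E
```

```text
caps [[0.5766 0.2717 0.115 ]
 [0.5663 0.2099 0.115 ]
 [0.5566 0.1493 0.115 ]
 [0.5469 0.0888 0.115 ]]
block [0.5526 0.182 ] -9.161889850771336 [0.094  0.2723 0.2943 0.0734]
pockets [array([0.5772, 0.2722]), array([0.5674, 0.211 ]), array([0.5575, 0.1498]), array([0.5476, 0.0886])]
blockC [0.5518 0.1812] -9.19161242767472 [0.6538 1.266  0.9748 1.4705]
holder [ 0.5082 -0.2187] -6.801498882650135 [1.3684 1.562  1.043  2.2063]
[array([ 0.5291, -0.1275]), array([ 0.5218, -0.1891]), array([ 0.5144, -0.2506]), array([ 0.5071, -0.3122])]
[[-0.0009  0.4049 -0.9144]
 [ 0.0019 -0.9144 -0.4049]
 [-1.     -0.0021  0.0001]]
```

View pics/ov_scene.png

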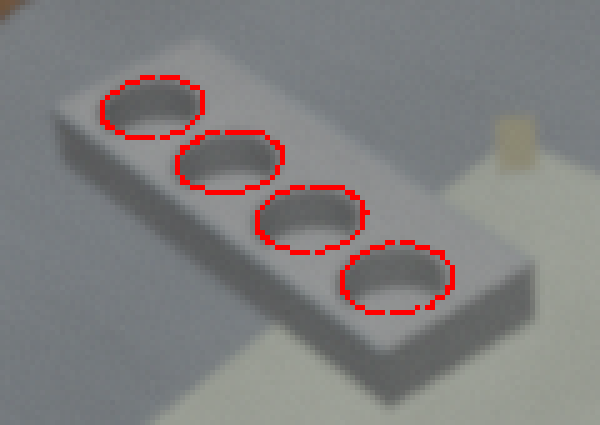

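View pics/ov_top.png

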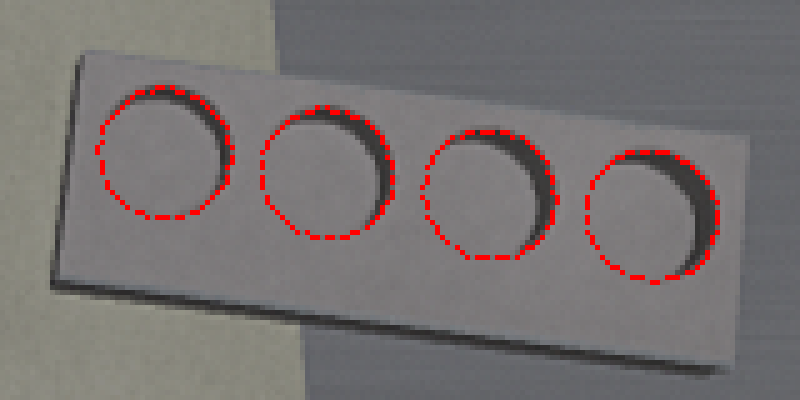

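The overlaid pockets match the rims to about 1 px in both cameras, and the markers sit centred in theirs. The jaws will close across the row (world angle about -8°). I'll grasp the barrel with the TCP at z ≈ 0.051 and transit at z ≈ 0.20.

```bash
cat >> h.py <<'E'
np.set_printoptions(precision=4,suppress=True)
def go(x,y,z,yaw=-8,step=.04):
    s=ctrl.read_state();Rm=R.from_rotvec(s["ee_rot"]);p=s["position"]
    a=np.radians(yaw);c,sn=np.cos(a),np.sin(a)
    T=R.from_matrix(np.array([[0,c,sn],[0,sn,-c],[-1,0,0]]))
    d=Rm.inv().apply(np.array([x,y,z])-p); t=np.degrees((Rm.inv()*T).as_rotvec())
    n=max(np.ceil(np.linalg.norm(d)/step),np.ceil(np.linalg.norm(t)/8.5),1)
    print("t",s["clock"],"p",p,"gap",s["finger_gap"],"F",s["contact_force"],"turn",t.round(1),"d",d.round(4),"rows",n)
    print((d/n).round(4),(t/n).round(2))
E
python3 -c "
from h import *
go(.5,-.3,.22)"
```

```text
t 0.1 p [ 0.2224 -0.5023  0.2303] gap 0.08559566433123016 F [-0.1931  0.2998  0.3021] turn [-58.1  -0.1   0.1] d [ 0.0105 -0.0726 -0.3357] rows 9.0
[ 0.0012 -0.0081 -0.0373] [-6.46 -0.01  0.01]
```

Request:
play_rows(
  plan=[
    {"delta_pos": [0.001, -0.009, -0.042], "turn": [-7.3, 0, 0]},
    {"delta_pos": [0.003, -0.018, -0.084], "turn": [-14.5, 0, 0]},
    {"delta_pos": [0.004, -0.027, -0.126], "turn": [-21.8, 0, 0]},
    {"delta_pos": [0.005, -0.036, -0.168], "turn": [-29, 0, 0]},
    {"delta_pos": [0.007, -0.045, -0.21], "turn": [-36.3, 0, 0]},
    {"delta_pos": [0.008, -0.054, -0.252], "turn": [-43.6, 0, 0]},
    {"delta_pos": [0.009, -0.063, -0.294], "turn": [-50.8, 0, 0]},
    {"delta_pos": [0.01, -0.073, -0.336], "turn": [-58.1, 0, 0]},
  ],
  fingers=0.0854,
  squeeze=45,
)

```text
clock: 0.9
position: [0.5009, -0.2984, 0.2199]
ee_rot: [1.309, 1.145, -1.309]
contact_force: [0.5, -0.0, -0.3]
finger_gap: 0.0854
```

```bash
python3 -c "
from h import *
go(.577,.272,.21)"
```

```text
t 0.9 p [ 0.5009 -0.2984  0.2199] gap 0.08544286188027239 F [ 0.5312 -0.011  -0.286 ] turn [ 0.3 -0.1  0.1] d [ 0.011  -0.0014 -0.5754] rows 15.0
[ 0.0007 -0.0001 -0.0384] [ 0.02 -0.01  0.01]
```

Request:
play_rows(
  plan=[
    {"delta_pos": [0.001, 0, -0.04], "turn": [0, 0, 0]},
    {"delta_pos": [0.002, 0, -0.08], "turn": [0, 0, 0]},
    {"delta_pos": [0.003, 0, -0.12], "turn": [0, 0, 0]},
    {"delta_pos": [0.004, 0, -0.16], "turn": [0, 0, 0]},
    {"delta_pos": [0.005, 0, -0.2], "turn": [0, 0, 0]},
    {"delta_pos": [0.006, 0, -0.24], "turn": [0, 0, 0]},
    {"delta_pos": [0.007, 0, -0.28], "turn": [0, 0, 0]},
    {"delta_pos": [0.008, 0, -0.32], "turn": [0, 0, 0]},
  ],
)

```text
clock: 1.7
position: [0.5436, 0.0201, 0.212]
ee_rot: [1.308, 1.145, -1.31]
contact_force: [0.9, -0.1, 0.0]
finger_gap: 0.0857
```

```bash
python3 -c "
from h import *
go(.577,.272,.21)"
```

```text
t 1.7 p [0.5436 0.0201 0.212 ] gap 0.08568695544781793 F [ 0.8863 -0.1037  0.038 ] turn [ 0.2 -0.1  0.2] d [ 0.0024 -0.0009 -0.2541] rows 7.0
[ 0.0003 -0.0001 -0.0363] [ 0.03 -0.01  0.02]
```

Request:
play_rows(
  plan=[
    {"delta_pos": [0, 0, -0.04], "turn": [0, 0, 0]},
    {"delta_pos": [0.001, 0, -0.08], "turn": [0, 0, 0]},
    {"delta_pos": [0.001, 0, -0.12], "turn": [0, 0, 0]},
    {"delta_pos": [0.002, 0, -0.16], "turn": [0, 0, 0]},
    {"delta_pos": [0.002, 0, -0.2], "turn": [0, 0, 0]},
    {"delta_pos": [0.002, -0.001, -0.24], "turn": [0, 0, 0]},
    {"delta_pos": [0.002, -0.001, -0.254], "turn": [0, 0, 0]},
    {"delta_pos": [0.002, -0.001, -0.254], "turn": [0, 0, 0]},
  ],
)

```text
clock: 2.5
position: [0.5754, 0.2752, 0.2094]
ee_rot: [1.304, 1.151, -1.307]
contact_force: [-0.0, 1.1, -0.5]
finger_gap: 0.0856
```

```bash
python3 - <<'E'
from h import *
go(.577,.272,.051)
d=ctrl.snapshot("wrist");cv2.imwrite("pics/w1.png",d["color"][:,:,::-1])
E
```

```text
t 2.5 p [0.5754 0.2752 0.2094] gap 0.08560802387788685 F [-0.0019  1.1144 -0.4534] turn [ 0.6 -0.1  0.3] d [0.1584 0.0029 0.0034] rows 4.0
[0.0396 0.0007 0.0008] [ 0.14 -0.04  0.08]
```

View pics/w1.png

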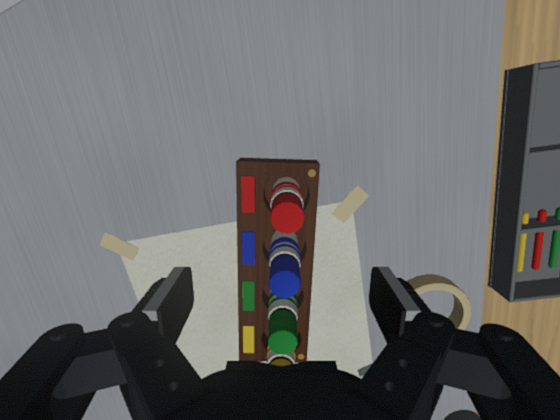

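The wrist view is centred on the block, with the red cap at about (287,217) and the fingers straddling the row. I'll check this against the calibration.

```bash
python3 - <<'E'
from h import *
s=ctrl.read_state();d=ctrl.snapshot("wrist")
X=np.eye(4);X[:3,:3]=R.from_rotvec(s["ee_rot"]).as_matrix();X[:3,3]=s["position"]
W=np.linalg.inv(X@d["tool_from_camera"])
def pr(p):
    q=d["intrinsics"]@(W@np.r_[p,1])[:3];return q[:2]/q[2]
for p in [(.577,.272,.115),(.567,.211,.115),(.5574,.1497,.115)]:print(pr(p))
dd=dict(intrinsics=d["intrinsics"],world_to_cam=W)
print(bp([(287,217),(285,276),(283,333)],.115,dd))
go(.577,.272,.051)
E
```

```text
[282.5333 215.9573]
[280.397  282.5543]
[278.9971 340.8349]
[[0.5805 0.2706 0.115 ]
 [0.5719 0.2169 0.115 ]
 [0.5623 0.158  0.115 ]]
t 2.6 p [0.5771 0.27   0.2098] gap 0.08537378327736247 F [ 0.3871 -0.2855 -0.3514] turn [0.2 0.1 0.2] d [ 0.1588  0.0001 -0.0021] rows 4.0
[ 0.0397  0.     -0.0005] [0.04 0.02 0.05]
```

Agreement is within a few mm, and the larger offset lies along the closing direction. Descending on red.

Request:
play_rows(
  plan=[
    {"delta_pos": [0.035, 0.001, -0.001], "turn": [0, 0, 0]},
    {"delta_pos": [0.07, 0.001, -0.002], "turn": [0, 0, 0]},
    {"delta_pos": [0.105, 0.001, -0.002], "turn": [0, 0, 0]},
    {"delta_pos": [0.135, 0.001, -0.002], "turn": [0, 0, 0]},
    {"delta_pos": [0.15, 0.001, -0.002], "turn": [0, 0, 0]},
    {"delta_pos": [0.158, 0.001, -0.002], "turn": [0, 0, 0]},
    {"delta_pos": [0.158, 0.001, -0.002], "turn": [0, 0, 0]},
  ],
)

```text
clock: 3.3
position: [0.5782, 0.2704, 0.0516]
ee_rot: [1.307, 1.142, -1.314]
contact_force: [-0.4, -0.4, 0.2]
finger_gap: 0.0854
```

```bash
python3 - <<'E'
from h import *
go(.577,.272,.051)
d=ctrl.snapshot("scene");cv2.imwrite("pics/s1.png",cv2.resize(d["color"][150:350,230:450,::-1],None,fx=3,fy=3))
E
```

```text
t 3.3 p [0.5782 0.2704 0.0516] gap 0.0854323401124751 F [-0.3583 -0.4422  0.2106] turn [0.1 0.1 0.2] d [ 0.0006 -0.0014 -0.0015] rows 1.0
[ 0.0006 -0.0014 -0.0015] [0.08 0.12 0.2 ]
```

View pics/s1.png

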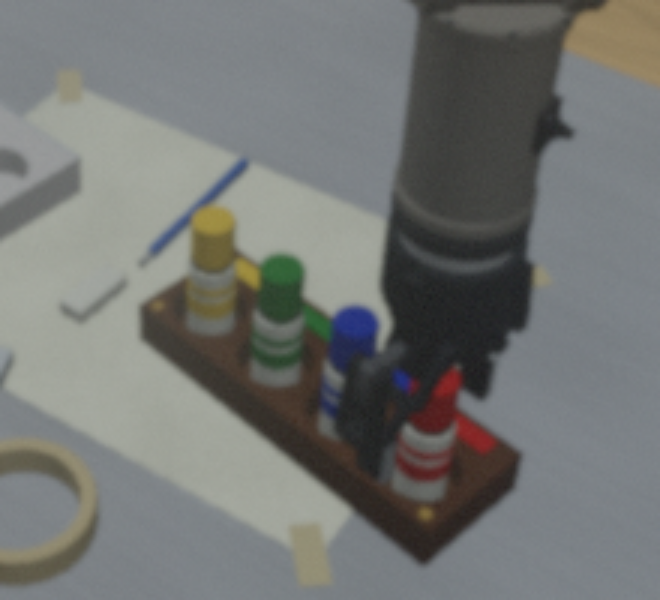

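The fingers straddle red across the row, with the front finger at (370,420) and red at (430,440). Closing.

Request:
play_rows(
  plan=[
    {"delta_pos": [0, 0, -0.001], "turn": [0, 0, 0]},
    {"delta_pos": [0, 0, -0.001], "turn": [0, 0, 0]},
    {"delta_pos": [0, 0, -0.001], "turn": [0, 0, 0]},
    {"delta_pos": [0, 0, -0.001], "turn": [0, 0, 0]},
    {"delta_pos": [0, 0, -0.001], "turn": [0, 0, 0]},
    {"delta_pos": [0, 0, -0.001], "turn": [0, 0, 0]},
    {"delta_pos": [0, 0, -0.001], "turn": [0, 0, 0]},
    {"delta_pos": [0, 0, -0.001], "turn": [0, 0, 0]},
  ],
  fingers=0.015,
  squeeze=45,
)

```text
clock: 4.15
position: [0.5796, 0.2727, 0.0537]
ee_rot: [1.31, 1.141, -1.31]
contact_force: [0.8, 0.0, 4.9]
finger_gap: 0.0303
```

```bash
python3 - <<'E'
from h import *
go(.577,.272,.2)
d=ctrl.snapshot("scene");cv2.imwrite("pics/s2.png",cv2.resize(d["color"][150:350,230:450,::-1],None,fx=3,fy=3))
E
```

```text
t 4.15 p [0.5796 0.2727 0.0537] gap 0.03030303474816154 F [0.8482 0.0141 4.9412] turn [ 0.1 -0.   0. ] d [-0.1463 -0.0025  0.001 ] rows 4.0
[-0.0366 -0.0006  0.0003] [ 0.03 -0.01  0.  ]
```

View pics/s2.png

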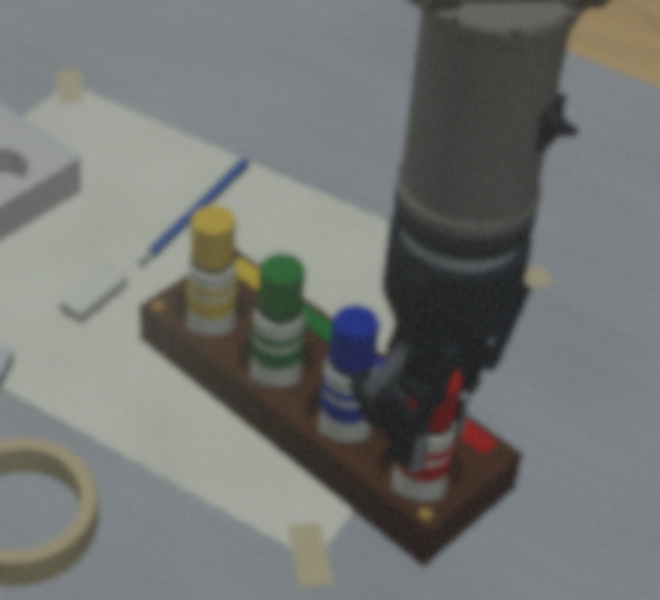

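Gripped, gap about 30 mm with 5 N upward from the pads swinging forward. Lifting.

Request:
play_rows(
  plan=[
    {"delta_pos": [-0.01, 0, 0], "turn": [0, 0, 0]},
    {"delta_pos": [-0.03, 0, 0], "turn": [0, 0, 0]},
    {"delta_pos": [-0.06, 0, 0], "turn": [0, 0, 0]},
    {"delta_pos": [-0.09, 0, 0], "turn": [0, 0, 0]},
    {"delta_pos": [-0.12, 0, 0], "turn": [0, 0, 0]},
    {"delta_pos": [-0.14, 0, 0], "turn": [0, 0, 0]},
    {"delta_pos": [-0.146, 0, 0], "turn": [0, 0, 0]},
  ],
)

```text
clock: 4.9
position: [0.5804, 0.2735, 0.2025]
ee_rot: [1.314, 1.141, -1.306]
contact_force: [0.3, 0.1, -0.7]
finger_gap: 0.0304
```

```bash
python3 - <<'E'
from h import *
go(.507,-.312,.2)
d=ctrl.snapshot("scene");cv2.imwrite("pics/s3.png",cv2.resize(d["color"][50:350,230:550,::-1],None,fx=2,fy=2))
E
```

```text
t 4.9 p [0.5804 0.2735 0.2025] gap 0.030403184308128748 F [ 0.3496  0.1038 -0.66  ] turn [ 0.1 -0.2 -0.2] d [0.0006 0.0076 0.59  ] rows 15.0
[0.     0.0005 0.0393] [ 0.01 -0.01 -0.01]
```

View pics/s3.png

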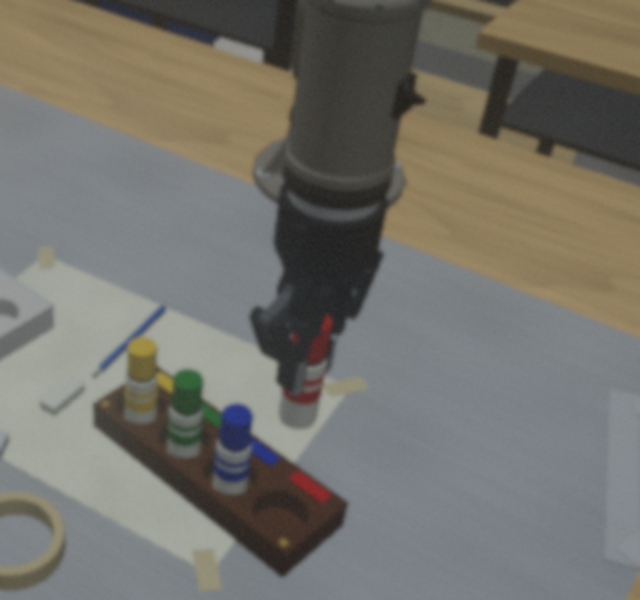

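```bash
python3 - <<'E'
from h import *
d=ctrl.snapshot("wrist");cv2.imwrite("pics/w2.png",d["color"][:,:,::-1])
d=ctrl.snapshot("top");cv2.imwrite("pics/t2.png",cv2.resize(d["color"][80:260,50:260,::-1],None,fx=3,fy=3))
go(.507,-.312,.2)
E
```

```text
t 5.05 p [0.5791 0.2723 0.1987] gap 0.030845561039577817 F [ 0.1804  0.0452 -0.6399] turn [0.1 0.  0.1] d [-0.001   0.0088  0.5886] rows 15.0
[-0.0001  0.0006  0.0392] [0.01 0.   0.01]
```

View pics/w2.png

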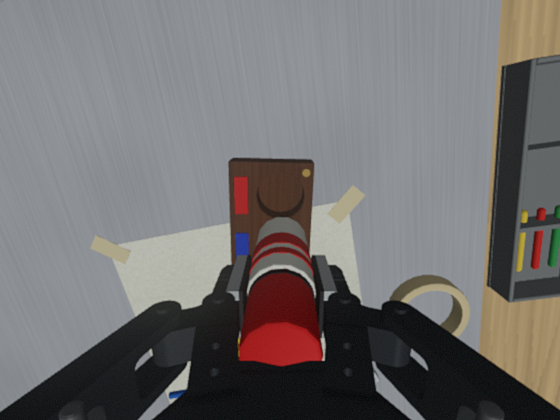

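View pics/t2.png

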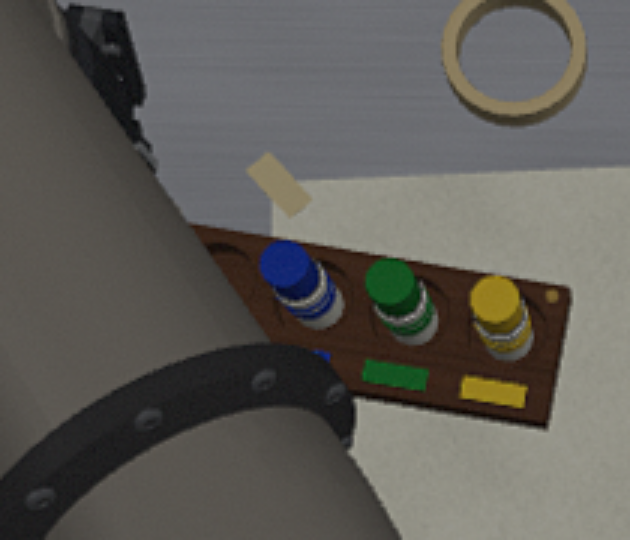

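```bash
cat >> h.py <<'E'
def pose():
    s=ctrl.read_state();X=np.eye(4);X[:3,:3]=R.from_rotvec(s["ee_rot"]).as_matrix();X[:3,3]=s["position"];return X
def overlay(cam,name,tip=.041,off=(0,0),tilt=0,tiltz=0,box=None,f=2):
    """marker outline in tool frame; tip: bottom below TCP; tilt about tool y (jaw) deg, tiltz about tool z, pivot at grasp point"""
    X=pose();d=ctrl.snapshot(cam)
    W=np.linalg.inv(X@d["tool_from_camera"]) if cam=="wrist" else d["world_to_cam"]
    im=d["color"][:,:,::-1].copy()
    if box is None: box=(0,420,0,560)
    im=cv2.resize(im[box[0]:box[1],box[2]:box[3]],None,fx=f,fy=f)
    a=np.linspace(0,2*np.pi,90)
    for h,r in((0,.016),(.068,.016),(.068,.0145),(.105,.0145)):
        P=np.c_[0*a+tip-h,r*np.cos(a)+off[0],r*np.sin(a)+off[1]]
        pv=np.array([-.0187,0,0]);P=R.from_euler("yz",[tilt,tiltz],degrees=True).apply(P-pv)+pv
        P=P@X[:3,:3].T+X[:3,3];q=(P@W[:3,:3].T+W[:3,3])@d["intrinsics"].T;q=(q[:,:2]/q[:,2:]-[box[2],box[0]]+.5)*f
        cv2.polylines(im,[q.astype(int)],True,(255,0,255),1)
    cv2.imwrite(f"pics/{name}.png",im)
E
python3 - <<'E'
from h import *
overlay("wrist","o1",box=(150,420,180,400),f=2)
overlay("scene","o2",box=(180,290,340,430),f=5)
E
```

```text
(no output)
```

View pics/o1.png

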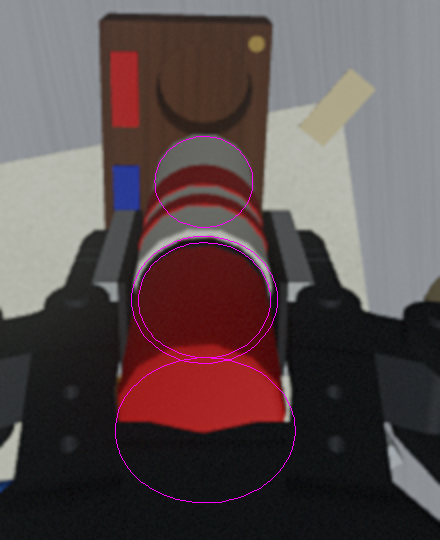

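View pics/o2.png

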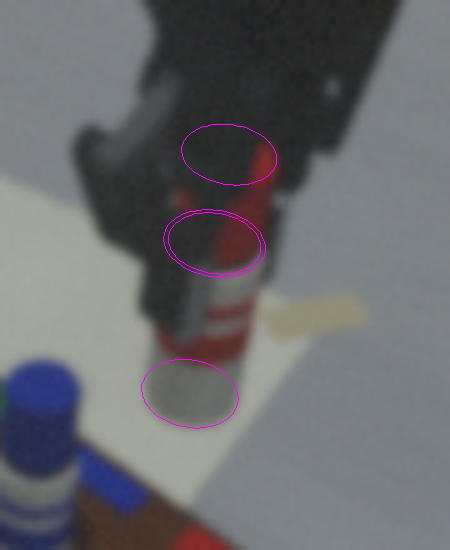

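The marker hangs upright to within a few degrees and is centred, with its bottom about 43 mm below the TCP. Carrying it to the rightmost pocket.

Request:
play_rows(
  plan=[
    {"delta_pos": [-0.001, 0.001, 0.015], "turn": [0, 0, 0]},
    {"delta_pos": [-0.001, 0.001, 0.045], "turn": [0, 0, 0]},
    {"delta_pos": [-0.001, 0.001, 0.085], "turn": [0, 0, 0]},
    {"delta_pos": [-0.001, 0.002, 0.125], "turn": [0, 0, 0]},
    {"delta_pos": [-0.001, 0.003, 0.165], "turn": [0, 0, 0]},
    {"delta_pos": [-0.001, 0.003, 0.205], "turn": [0, 0, 0]},
    {"delta_pos": [-0.001, 0.004, 0.245], "turn": [0, 0, 0]},
    {"delta_pos": [-0.001, 0.004, 0.285], "turn": [0, 0, 0]},
  ],
)

```text
clock: 5.95
position: [0.542, -0.0142, 0.1982]
ee_rot: [1.306, 1.142, -1.316]
contact_force: [0.5, -1.4, 0.4]
finger_gap: 0.0305
```

```bash
python3 -c "
from h import *
go(.507,-.312,.2)"
```

```text
t 5.95 p [ 0.542  -0.0142  0.1982] gap 0.03049242929820615 F [ 0.5072 -1.3887  0.3563] turn [0.  0.2 0.3] d [-0.001   0.0067  0.2998] rows 8.0
[-0.0001  0.0008  0.0375] [0.   0.02 0.04]
```

Request:
play_rows(
  plan=[
    {"delta_pos": [-0.001, 0.001, 0.042], "turn": [0, 0, 0]},
    {"delta_pos": [-0.001, 0.002, 0.084], "turn": [0, 0, 0]},
    {"delta_pos": [-0.001, 0.003, 0.126], "turn": [0, 0, 0]},
    {"delta_pos": [-0.001, 0.004, 0.168], "turn": [0, 0, 0]},
    {"delta_pos": [-0.001, 0.005, 0.21], "turn": [0, 0, 0]},
    {"delta_pos": [-0.001, 0.006, 0.252], "turn": [0, 0, 0]},
    {"delta_pos": [-0.001, 0.007, 0.285], "turn": [0, 0, 0]},
    {"delta_pos": [-0.001, 0.007, 0.3], "turn": [0, 0, 0]},
  ],
)

```text
clock: 6.75
position: [0.5037, -0.3179, 0.1986]
ee_rot: [1.309, 1.139, -1.326]
contact_force: [0.2, -0.3, -0.1]
finger_gap: 0.0308
```

```bash
python3 - <<'E'
from h import *
go(.507,-.312,.055)
overlay("scene","o3",tip=.0435,box=(60,230,100,260),f=4)
go(.507,-.312,.055)
E
```

```text
t 6.75 p [ 0.5037 -0.3179  0.1986] gap 0.030761927546533594 F [ 0.1528 -0.2772 -0.0907] turn [-0.4  0.3  0.5] d [ 0.1436  0.0036 -0.0071] rows 4.0
[ 0.0359  0.0009 -0.0018] [-0.11  0.08  0.13]
t 6.8 p [ 0.5037 -0.319   0.1987] gap 0.03032824120014611 F [ 0.1045 -3.4415 -0.4713] turn [-0.5  0.4  0.5] d [ 0.1436  0.0034 -0.0083] rows 4.0
[ 0.0359  0.0008 -0.0021] [-0.12  0.09  0.12]
```

View pics/o3.png

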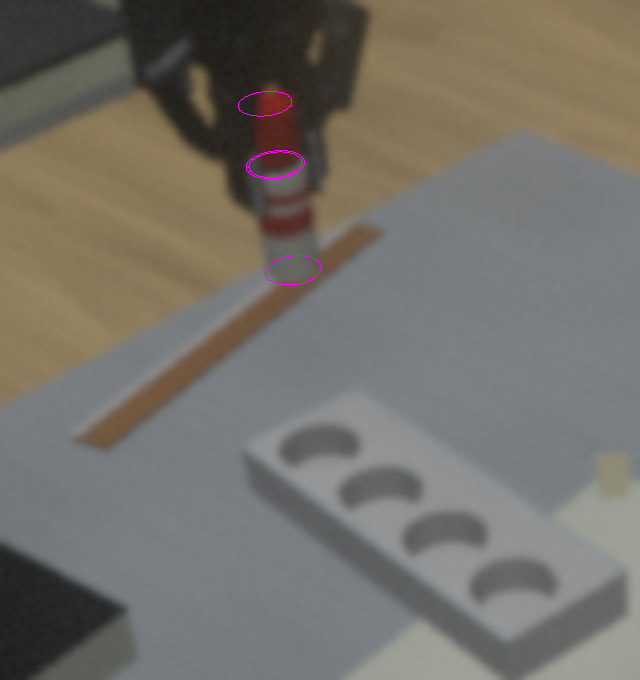

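The outline fits the red marker: bottom at about (292,270), cap at about (272,95), nearly upright. The TCP has drifted about 8 mm past the pocket centre, so I'll correct that first and then descend.

Request:
play_rows(
  plan=[
    {"delta_pos": [0, 0.003, -0.008], "turn": [-0.5, 0.4, 0.5]},
    {"delta_pos": [0, 0.003, -0.008], "turn": [-0.5, 0.4, 0.5]},
    {"delta_pos": [0.02, 0.003, -0.008], "turn": [-0.5, 0.4, 0.5]},
    {"delta_pos": [0.045, 0.003, -0.008], "turn": [-0.5, 0.4, 0.5]},
    {"delta_pos": [0.07, 0.003, -0.008], "turn": [-0.5, 0.4, 0.5]},
    {"delta_pos": [0.085, 0.003, -0.008], "turn": [-0.5, 0.4, 0.5]},
    {"delta_pos": [0.085, 0.003, -0.008], "turn": [-0.5, 0.4, 0.5]},
  ],
)

```text
clock: 7.5
position: [0.506, -0.3078, 0.1111]
ee_rot: [1.31, 1.149, -1.309]
contact_force: [-0.4, 0.3, -0.6]
finger_gap: 0.031
```

```bash
python3 - <<'E'
from h import *
go(.507,-.312,.055)
overlay("scene","o4",tip=.0435,box=(60,230,100,260),f=4)
overlay("wrist","o5",tip=.0435)
go(.507,-.312,.055)
E
```

```text
t 7.5 p [ 0.506  -0.3078  0.1111] gap 0.030987734168783723 F [-0.4387  0.3447 -0.6126] turn [ 0.3 -0.3  0.3] d [0.0561 0.0018 0.0043] rows 2.0
[0.028  0.0009 0.0021] [ 0.13 -0.13  0.14]
t 7.6 p [ 0.5081 -0.3098  0.1141] gap 0.03079871523303912 F [ 0.0918  0.1689 -1.0174] turn [ 0.2 -0.1 -0.1] d [ 0.0591 -0.0008  0.0025] rows 2.0
[ 0.0296 -0.0004  0.0012] [ 0.1  -0.05 -0.03]
```

View pics/o4.png

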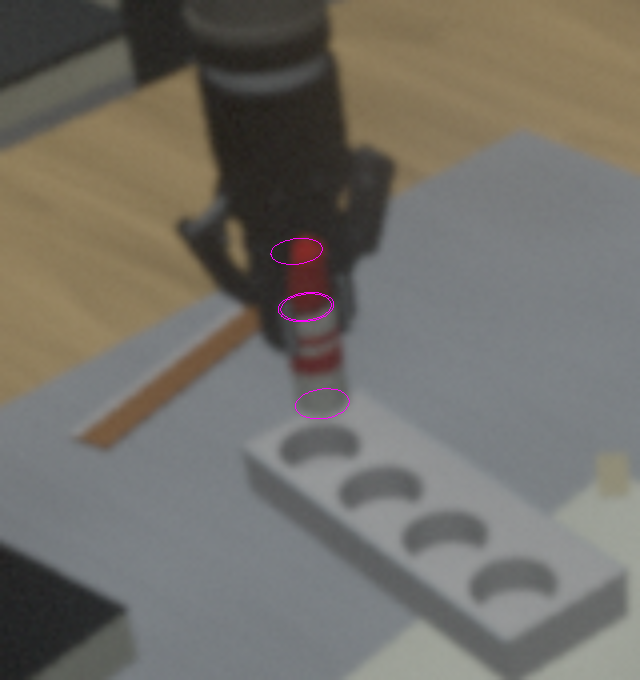

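The marker is right over the rightmost pocket, centred at about (320,440). Lowering.

Request:
play_rows(
  plan=[
    {"delta_pos": [0.015, -0.001, 0.002], "turn": [0, 0, 0]},
    {"delta_pos": [0.03, -0.001, 0.002], "turn": [0, 0, 0]},
    {"delta_pos": [0.045, -0.001, 0.002], "turn": [0, 0, 0]},
    {"delta_pos": [0.053, -0.001, 0.002], "turn": [0, 0, 0]},
    {"delta_pos": [0.058, -0.001, 0.002], "turn": [0, 0, 0]},
    {"delta_pos": [0.059, -0.001, 0.002], "turn": [0, 0, 0]},
    {"delta_pos": [0.059, -0.001, 0.002], "turn": [0, 0, 0]},
  ],
)

```text
clock: 8.3
position: [0.5075, -0.3116, 0.0559]
ee_rot: [1.311, 1.141, -1.306]
contact_force: [0.4, 0.5, 0.5]
finger_gap: 0.031
```

```bash
python3 - <<'E'
from h import *
go(.507,-.312,.055)
overlay("scene","o6",tip=.0435,box=(60,230,100,260),f=4)
go(.507,-.312,.055)
E
```

```text
t 8.3 p [ 0.5075 -0.3116  0.0559] gap 0.03095326322281036 F [0.3938 0.4943 0.5266] turn [ 0.2 -0.1 -0.1] d [ 0.0009 -0.0005  0.0004] rows 1.0
[ 0.0009 -0.0005  0.0004] [ 0.21 -0.08 -0.13]
t 8.35 p [ 0.5076 -0.3118  0.056 ] gap 0.03075085019061438 F [ 0.8966 -0.4996 -0.2068] turn [ 0.2 -0.1 -0.1] d [ 0.001  -0.0005  0.0003] rows 1.0
[ 0.001  -0.0005  0.0003] [ 0.2  -0.07 -0.14]
```

View pics/o6.png

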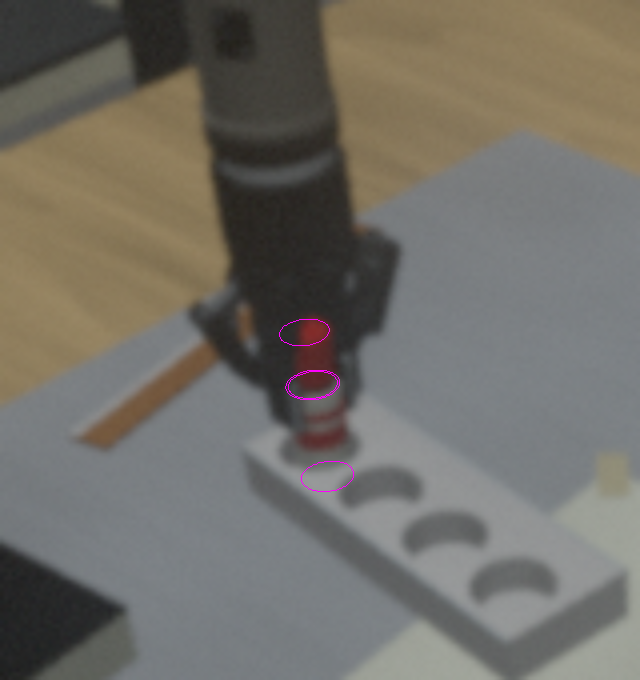

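Inside the pocket with no contact yet. I'll go down 2.5 mm to feel for the floor.

Request:
play_rows(
  plan=[
    {"delta_pos": [0.0015, 0, 0], "turn": [0, 0, 0]},
    {"delta_pos": [0.0025, 0, 0], "turn": [0, 0, 0]},
    {"delta_pos": [0.0025, 0, 0], "turn": [0, 0, 0]},
  ],
)

```text
clock: 8.65
position: [0.5079, -0.3119, 0.0538]
ee_rot: [1.311, 1.14, -1.306]
contact_force: [0.8, 1.0, -0.1]
finger_gap: 0.0306
```

Request:
play_rows(
  plan=[
    {"delta_pos": [0.001, 0, 0], "turn": [0, 0, 0]},
    {"delta_pos": [0.0015, 0, 0], "turn": [0, 0, 0]},
    {"delta_pos": [0.0015, 0, 0], "turn": [0, 0, 0]},
  ],
)

```text
clock: 8.95
position: [0.508, -0.312, 0.0537]
ee_rot: [1.311, 1.139, -1.306]
contact_force: [-1.2, 1.0, 7.1]
finger_gap: 0.0304
```

On the floor (7 N up at z 0.0537). Opening.

Request:
play_rows(
  plan=[
    {"delta_pos": [0, 0, 0], "turn": [0, 0, 0]},
    {"delta_pos": [0, 0, 0], "turn": [0, 0, 0]},
    {"delta_pos": [0, 0, 0], "turn": [0, 0, 0]},
    {"delta_pos": [0, 0, 0], "turn": [0, 0, 0]},
    {"delta_pos": [0, 0, 0], "turn": [0, 0, 0]},
    {"delta_pos": [0, 0, 0], "turn": [0, 0, 0]},
    {"delta_pos": [0, 0, 0], "turn": [0, 0, 0]},
  ],
  fingers=0.0854,
)

```text
clock: 9.65
position: [0.508, -0.312, 0.0536]
ee_rot: [1.311, 1.139, -1.306]
contact_force: [0.2, 0.3, -0.5]
finger_gap: 0.0854
```

Request:
play_rows(
  plan=[
    {"delta_pos": [-0.015, 0, 0], "turn": [0, 0, 0]},
    {"delta_pos": [-0.04, 0, 0], "turn": [0, 0, 0]},
    {"delta_pos": [-0.08, 0, 0], "turn": [0, 0, 0]},
    {"delta_pos": [-0.12, 0, 0], "turn": [0, 0, 0]},
    {"delta_pos": [-0.15, 0, 0], "turn": [0, 0, 0]},
  ],
)

```text
clock: 10.15
position: [0.5085, -0.3123, 0.2079]
ee_rot: [1.311, 1.135, -1.304]
contact_force: [-0.7, -0.3, 0.8]
finger_gap: 0.0856
```

```bash
python3 - <<'E'
from h import *
go(.567,.211,.205)
d=ctrl.snapshot("scene");cv2.imwrite("pics/s4.png",cv2.resize(d["color"][60:230,100:260,::-1],None,fx=4,fy=4))
E
```

```text
t 10.15 p [ 0.5085 -0.3123  0.2079] gap 0.08555069934914689 F [-0.6556 -0.3337  0.8001] turn [ 0.2  0.1 -0.5] d [ 0.0022 -0.013  -0.5264] rows 14.0
[ 0.0002 -0.0009 -0.0376] [ 0.02  0.01 -0.03]
```

View pics/s4.png

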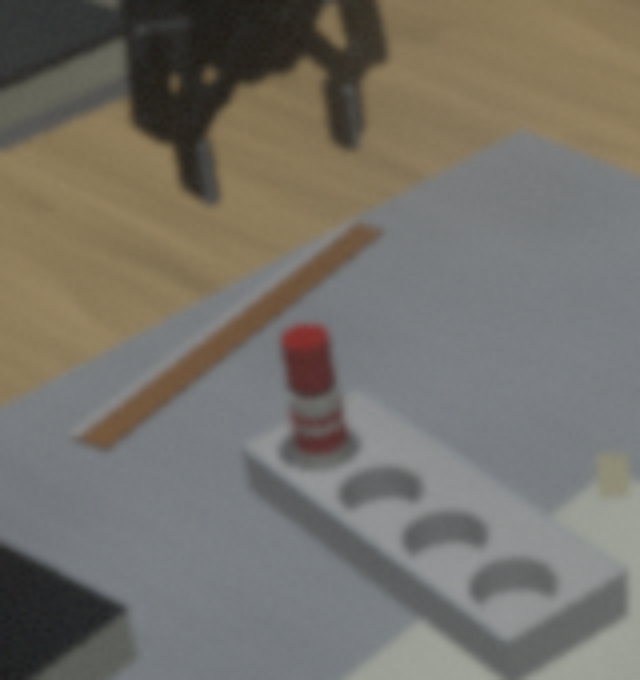

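Red stands upright in the rightmost pocket at (320,440). Next is blue.

Request:
play_rows(
  plan=[
    {"delta_pos": [0, -0.001, -0.04], "turn": [0, 0, 0]},
    {"delta_pos": [0.001, -0.002, -0.08], "turn": [0, 0, 0]},
    {"delta_pos": [0.001, -0.003, -0.12], "turn": [0, 0, 0]},
    {"delta_pos": [0.001, -0.004, -0.16], "turn": [0, 0, 0]},
    {"delta_pos": [0.001, -0.005, -0.2], "turn": [0, 0, 0]},
    {"delta_pos": [0.001, -0.006, -0.24], "turn": [0, 0, 0]},
    {"delta_pos": [0.002, -0.007, -0.28], "turn": [0, 0, 0]},
    {"delta_pos": [0.002, -0.008, -0.32], "turn": [0, 0, 0]},
  ],
)

```text
clock: 11.0
position: [0.5468, 0.0061, 0.2107]
ee_rot: [1.312, 1.124, -1.298]
contact_force: [0.4, 0.1, -0.3]
finger_gap: 0.0858
```

```bash
python3 -c "
from h import *
go(.569,.211,.205)"
```

```text
t 11.0 p [0.5468 0.0061 0.2107] gap 0.08579242614804627 F [ 0.4421  0.1392 -0.2618] turn [ 0.2  0.3 -1. ] d [ 0.0045 -0.0059 -0.206 ] rows 6.0
[ 0.0007 -0.001  -0.0343] [ 0.03  0.05 -0.17]
```

Request:
play_rows(
  plan=[
    {"delta_pos": [0.001, -0.001, -0.04], "turn": [0, 0, -0.5]},
    {"delta_pos": [0.002, -0.002, -0.08], "turn": [0, 0, -1]},
    {"delta_pos": [0.003, -0.003, -0.12], "turn": [0.2, 0.3, -1]},
    {"delta_pos": [0.004, -0.004, -0.16], "turn": [0.2, 0.3, -1]},
    {"delta_pos": [0.004, -0.006, -0.19], "turn": [0.2, 0.3, -1]},
    {"delta_pos": [0.004, -0.006, -0.206], "turn": [0.2, 0.3, -1]},
    {"delta_pos": [0.004, -0.006, -0.206], "turn": [0.2, 0.3, -1]},
    {"delta_pos": [0.004, -0.006, -0.206], "turn": [0.2, 0.3, -1]},
  ],
)

```text
clock: 11.8
position: [0.5694, 0.209, 0.2057]
ee_rot: [1.312, 1.137, -1.312]
contact_force: [0.2, -0.8, 0.3]
finger_gap: 0.0857
```

```bash
python3 -c "
from h import *
go(.569,.211,.051)"
```

```text
t 11.8 p [0.5694 0.209  0.2057] gap 0.08566085507796721 F [ 0.2378 -0.83    0.2952] turn [-0.1  0.1 -0.1] d [ 0.1547 -0.0009 -0.0022] rows 4.0
[ 0.0387 -0.0002 -0.0005] [-0.02  0.03 -0.02]
```

Request:
play_rows(
  plan=[
    {"delta_pos": [0.035, -0.001, -0.001], "turn": [0, 0, 0]},
    {"delta_pos": [0.07, -0.001, -0.002], "turn": [0, 0, 0]},
    {"delta_pos": [0.105, -0.001, -0.002], "turn": [0, 0, 0]},
    {"delta_pos": [0.135, -0.001, -0.002], "turn": [0, 0, 0]},
    {"delta_pos": [0.148, -0.001, -0.002], "turn": [0, 0, 0]},
    {"delta_pos": [0.154, -0.001, -0.002], "turn": [0, 0, 0]},
    {"delta_pos": [0.154, -0.001, -0.002], "turn": [0, 0, 0]},
  ],
)

```text
clock: 12.5
position: [0.5695, 0.2096, 0.052]
ee_rot: [1.313, 1.135, -1.314]
contact_force: [1.1, 0.7, -0.7]
finger_gap: 0.0853
```

Request:
play_rows(
  plan=[
    {"delta_pos": [0, 0, 0], "turn": [0, 0, 0]},
    {"delta_pos": [0, 0, 0], "turn": [0, 0, 0]},
    {"delta_pos": [0, 0, 0], "turn": [0, 0, 0]},
    {"delta_pos": [0, 0, 0], "turn": [0, 0, 0]},
    {"delta_pos": [0, 0, 0], "turn": [0, 0, 0]},
    {"delta_pos": [0, 0, 0], "turn": [0, 0, 0]},
    {"delta_pos": [0, 0, 0], "turn": [0, 0, 0]},
    {"delta_pos": [0, 0, 0], "turn": [0, 0, 0]},
  ],
  fingers=0.015,
)

```text
clock: 13.3
position: [0.5701, 0.2101, 0.0531]
ee_rot: [1.314, 1.134, -1.312]
contact_force: [-0.4, 0.1, 5.2]
finger_gap: 0.0304
```

Request:
play_rows(
  plan=[
    {"delta_pos": [-0.01, 0, 0], "turn": [0, 0, 0]},
    {"delta_pos": [-0.03, 0, 0], "turn": [0, 0, 0]},
    {"delta_pos": [-0.06, 0, 0], "turn": [0, 0, 0]},
    {"delta_pos": [-0.09, 0, 0], "turn": [0, 0, 0]},
    {"delta_pos": [-0.12, 0, 0], "turn": [0, 0, 0]},
    {"delta_pos": [-0.14, 0, 0], "turn": [0, 0, 0]},
    {"delta_pos": [-0.147, 0, 0], "turn": [0, 0, 0]},
  ],
)

```text
clock: 14.0
position: [0.5707, 0.2111, 0.2029]
ee_rot: [1.317, 1.133, -1.308]
contact_force: [1.1, 0.6, -1.1]
finger_gap: 0.0305
```

```bash
python3 - <<'E'
from h import *
go(.514,-.251,.2)
overlay("wrist","o7",tip=.0435,box=(150,420,180,400),f=2)
go(.514,-.251,.2)
E
```

```text
t 14.0 p [0.5707 0.2111 0.2029] gap 0.030510824672558674 F [ 1.0689  0.5806 -1.122 ] turn [-0.2 -0.  -0.4] d [0.0025 0.0097 0.4655] rows 12.0
[0.0002 0.0008 0.0388] [-0.02 -0.   -0.04]
t 14.05 p [0.5706 0.211  0.2026] gap 0.030776372869542684 F [ 0.0108  0.3354 -0.6607] turn [-0.2 -0.  -0.4] d [0.0024 0.0097 0.4654] rows 12.0
[0.0002 0.0008 0.0388] [-0.02 -0.   -0.03]
```

View pics/o7.png

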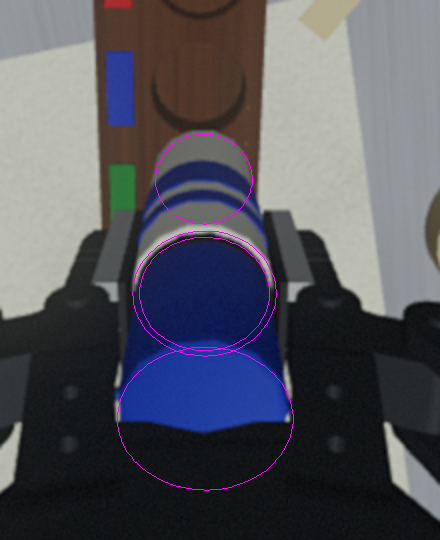

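Blue is held upright and matches the model. Carrying it to (0.514,-0.251).

Request:
play_rows(
  plan=[
    {"delta_pos": [0, 0, 0.015], "turn": [0, 0, 0]},
    {"delta_pos": [0, 0.001, 0.045], "turn": [0, 0, -0.4]},
    {"delta_pos": [0.001, 0.002, 0.085], "turn": [-0.2, 0, -0.4]},
    {"delta_pos": [0.001, 0.003, 0.125], "turn": [-0.2, 0, -0.4]},
    {"delta_pos": [0.001, 0.003, 0.165], "turn": [-0.2, 0, -0.4]},
    {"delta_pos": [0.001, 0.004, 0.205], "turn": [-0.2, 0, -0.4]},
    {"delta_pos": [0.001, 0.005, 0.245], "turn": [-0.2, 0, -0.4]},
    {"delta_pos": [0.001, 0.006, 0.275], "turn": [-0.2, 0, -0.4]},
  ],
)

```text
clock: 14.85
position: [0.5348, -0.0671, 0.1994]
ee_rot: [1.311, 1.139, -1.319]
contact_force: [0.8, 0.0, -0.6]
finger_gap: 0.0308
```

```bash
python3 -c "
from h import *
go(.514,-.251,.2)"
```

```text
t 14.85 p [ 0.5348 -0.0671  0.1994] gap 0.030836070122098307 F [ 0.7883  0.0469 -0.607 ] turn [-0.2  0.1  0.2] d [-0.0002  0.0058  0.185 ] rows 5.0
[-0.      0.0012  0.037 ] [-0.05  0.02  0.05]
```

Request:
play_rows(
  plan=[
    {"delta_pos": [0, 0.001, 0.035], "turn": [0, 0, 0]},
    {"delta_pos": [0, 0.002, 0.075], "turn": [0, 0, 0]},
    {"delta_pos": [0, 0.004, 0.115], "turn": [0, 0, 0]},
    {"delta_pos": [0, 0.005, 0.15], "turn": [0, 0, 0]},
    {"delta_pos": [0, 0.006, 0.175], "turn": [0, 0, 0]},
    {"delta_pos": [0, 0.006, 0.185], "turn": [0, 0, 0]},
    {"delta_pos": [0, 0.006, 0.185], "turn": [0, 0, 0]},
    {"delta_pos": [0, 0.006, 0.185], "turn": [0, 0, 0]},
  ],
)

```text
clock: 15.65
position: [0.514, -0.2491, 0.1991]
ee_rot: [1.311, 1.143, -1.317]
contact_force: [0.2, 0.9, 0.2]
finger_gap: 0.0307
```

```bash
python3 -c "
from h import *
go(.5145,-.251,.055)"
```

```text
t 15.65 p [ 0.514  -0.2491  0.1991] gap 0.030733911325217297 F [0.2324 0.8548 0.2085] turn [-0.1 -0.   0.3] d [0.1441 0.0016 0.0018] rows 4.0
[0.036  0.0004 0.0005] [-0.04 -0.    0.08]
```

Request:
play_rows(
  plan=[
    {"delta_pos": [0.02, 0.001, 0.002], "turn": [0, 0, 0.3]},
    {"delta_pos": [0.05, 0.001, 0.002], "turn": [0, 0, 0.3]},
    {"delta_pos": [0.08, 0.001, 0.002], "turn": [0, 0, 0.3]},
    {"delta_pos": [0.11, 0.001, 0.002], "turn": [0, 0, 0.3]},
    {"delta_pos": [0.128, 0.001, 0.002], "turn": [0, 0, 0.3]},
    {"delta_pos": [0.138, 0.001, 0.002], "turn": [0, 0, 0.3]},
    {"delta_pos": [0.143, 0.001, 0.002], "turn": [0, 0, 0.3]},
    {"delta_pos": [0.143, 0.001, 0.002], "turn": [0, 0, 0.3]},
  ],
)

```text
clock: 16.45
position: [0.5143, -0.2501, 0.0563]
ee_rot: [1.312, 1.14, -1.312]
contact_force: [-0.2, 0.1, -0.5]
finger_gap: 0.0306
```

```bash
python3 - <<'E'
from h import *
overlay("scene","o8",tip=.0435,box=(60,230,100,260),f=4)
go(.5145,-.251,.0525)
E
```

```text
t 16.5 p [ 0.5148 -0.2506  0.057 ] gap 0.030277507281687932 F [ 0.2813 -0.1329 -1.087 ] turn [-0.1  0.  -0.1] d [ 0.0045 -0.0003  0.0004] rows 1.0
[ 0.0045 -0.0003  0.0004] [-0.09  0.   -0.07]
```

View pics/o8.png

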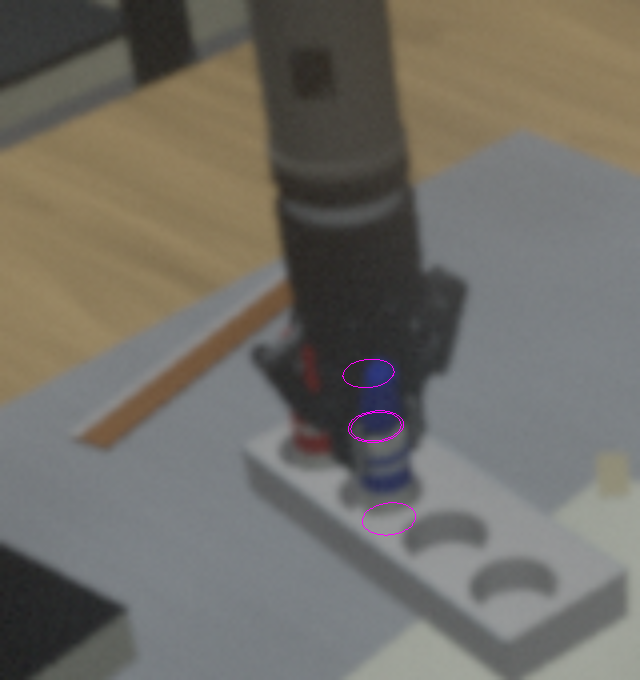

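Blue is in the second pocket at (385,485), and red is undisturbed. Setting it down.

Request:
play_rows(
  plan=[
    {"delta_pos": [0.002, 0, 0], "turn": [0, 0, 0]},
    {"delta_pos": [0.003, 0, 0], "turn": [0, 0, 0]},
    {"delta_pos": [0.0045, 0, 0], "turn": [0, 0, 0]},
    {"delta_pos": [0.0045, 0, 0], "turn": [0, 0, 0]},
    {"delta_pos": [0.0045, 0, 0], "turn": [0, 0, 0]},
  ],
)

```text
clock: 17.0
position: [0.5154, -0.2508, 0.0531]
ee_rot: [1.313, 1.137, -1.311]
contact_force: [-1.1, -1.1, 2.7]
finger_gap: 0.0305
```

Request:
play_rows(
  plan=[
    {"delta_pos": [0.0005, 0, 0], "turn": [0, 0, 0]},
    {"delta_pos": [0.0005, 0, 0], "turn": [0, 0, 0]},
    {"delta_pos": [0.0005, 0, 0], "turn": [0, 0, 0]},
    {"delta_pos": [0.0005, 0, 0], "turn": [0, 0, 0]},
    {"delta_pos": [0.0005, 0, 0], "turn": [0, 0, 0]},
    {"delta_pos": [0.0005, 0, 0], "turn": [0, 0, 0]},
    {"delta_pos": [0.0005, 0, 0], "turn": [0, 0, 0]},
  ],
  fingers=0.0854,
)

```text
clock: 17.7
position: [0.5153, -0.2507, 0.0525]
ee_rot: [1.313, 1.137, -1.311]
contact_force: [-0.3, 0.7, 1.5]
finger_gap: 0.0853
```

Request:
play_rows(
  plan=[
    {"delta_pos": [-0.015, 0, 0], "turn": [0, 0, 0]},
    {"delta_pos": [-0.04, 0, 0], "turn": [0, 0, 0]},
    {"delta_pos": [-0.08, 0, 0], "turn": [0, 0, 0]},
    {"delta_pos": [-0.12, 0, 0], "turn": [0, 0, 0]},
    {"delta_pos": [-0.15, 0, 0], "turn": [0, 0, 0]},
  ],
)

```text
clock: 18.2
position: [0.5157, -0.2508, 0.2054]
ee_rot: [1.314, 1.134, -1.309]
contact_force: [1.0, -1.2, 0.3]
finger_gap: 0.0855
```

```bash
python3 - <<'E'
from h import *
d=ctrl.snapshot("scene");cv2.imwrite("pics/s5.png",cv2.resize(d["color"][60:230,100:260,::-1],None,fx=4,fy=4))
go(.559,.1495,.205)
E
```

```text
t 18.25 p [ 0.5186 -0.2519  0.2107] gap 0.08526862225043565 F [1.8538 0.4848 3.6231] turn [-0.1  0.2 -0.8] d [ 0.0038 -0.0166 -0.4031] rows 11.0
[ 0.0003 -0.0015 -0.0366] [-0.01  0.02 -0.08]
```

View pics/s5.png

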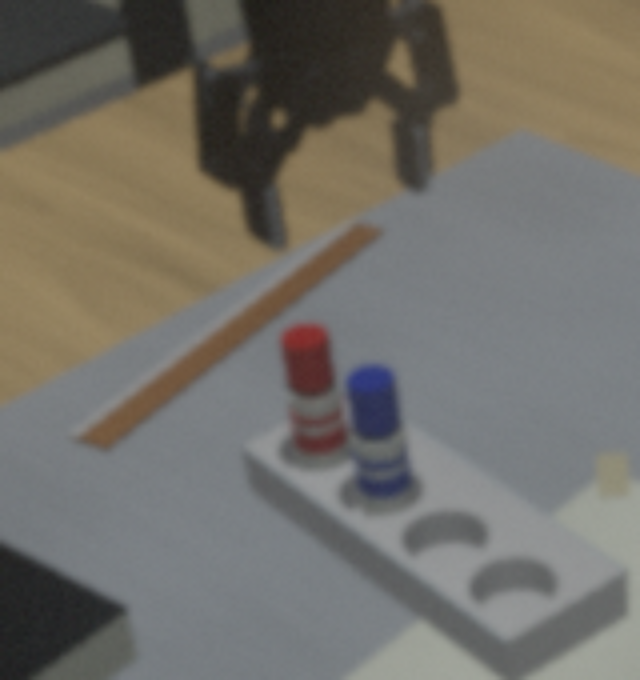

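Red and blue both stand upright in pockets 1 and 2 from the right. Next is green.

Request:
play_rows(
  plan=[
    {"delta_pos": [0, -0.001, -0.03], "turn": [0, 0, -0.4]},
    {"delta_pos": [0.001, -0.003, -0.07], "turn": [0, 0, -0.8]},
    {"delta_pos": [0.001, -0.004, -0.11], "turn": [0, 0, -0.8]},
    {"delta_pos": [0.002, -0.006, -0.15], "turn": [0, 0, -0.8]},
    {"delta_pos": [0.002, -0.008, -0.19], "turn": [0, 0, -0.8]},
    {"delta_pos": [0.002, -0.01, -0.23], "turn": [0, 0, -0.8]},
    {"delta_pos": [0.003, -0.011, -0.27], "turn": [0, 0, -0.8]},
    {"delta_pos": [0.003, -0.012, -0.3], "turn": [0, 0, -0.8]},
  ],
)

```text
clock: 19.05
position: [0.5486, 0.0503, 0.2061]
ee_rot: [1.308, 1.138, -1.311]
contact_force: [0.4, 0.1, 0.3]
finger_gap: 0.0854
```

```bash
python3 -c "
from h import *
go(.559,.1495,.205)"
```

```text
t 19.05 p [0.5486 0.0503 0.2061] gap 0.085410601782084 F [0.4198 0.0864 0.2941] turn [ 0.1  0.2 -0. ] d [ 0.0009 -0.0034 -0.0997] rows 3.0
[ 0.0003 -0.0011 -0.0332] [ 0.03  0.05 -0.01]
```

Request:
play_rows(
  plan=[
    {"delta_pos": [0, -0.001, -0.035], "turn": [0, 0, 0]},
    {"delta_pos": [0, -0.002, -0.07], "turn": [0, 0, 0]},
    {"delta_pos": [0.001, -0.003, -0.09], "turn": [0, 0, 0]},
    {"delta_pos": [0.001, -0.003, -0.1], "turn": [0, 0, 0]},
    {"delta_pos": [0.001, -0.003, -0.1], "turn": [0, 0, 0]},
    {"delta_pos": [0.001, -0.003, -0.1], "turn": [0, 0, 0]},
  ],
)

```text
clock: 19.65
position: [0.5597, 0.1479, 0.2046]
ee_rot: [1.308, 1.136, -1.314]
contact_force: [-0.3, 0.1, -0.6]
finger_gap: 0.0852
```

```bash
python3 -c "
from h import *
go(.559,.1495,.051)"
```

```text
t 19.65 p [0.5597 0.1479 0.2046] gap 0.08518742099037073 F [-0.3376  0.1309 -0.5576] turn [-0.   0.3 -0. ] d [ 0.1536 -0.001  -0.0022] rows 4.0
[ 0.0384 -0.0002 -0.0006] [-0.01  0.06 -0.  ]
```

Request:
play_rows(
  plan=[
    {"delta_pos": [0.035, -0.001, -0.001], "turn": [0, 0.3, 0]},
    {"delta_pos": [0.07, -0.001, -0.002], "turn": [0, 0.3, 0]},
    {"delta_pos": [0.105, -0.001, -0.002], "turn": [0, 0.3, 0]},
    {"delta_pos": [0.135, -0.001, -0.002], "turn": [0, 0.3, 0]},
    {"delta_pos": [0.148, -0.001, -0.002], "turn": [0, 0.3, 0]},
    {"delta_pos": [0.153, -0.001, -0.002], "turn": [0, 0.3, 0]},
    {"delta_pos": [0.153, -0.001, -0.002], "turn": [0, 0.3, 0]},
  ],
)

```text
clock: 20.35
position: [0.5595, 0.1485, 0.052]
ee_rot: [1.314, 1.139, -1.312]
contact_force: [0.8, -0.2, -0.4]
finger_gap: 0.0855
```

Request:
play_rows(
  plan=[
    {"delta_pos": [0, 0, 0], "turn": [0, 0, 0]},
    {"delta_pos": [0, 0, 0], "turn": [0, 0, 0]},
    {"delta_pos": [0, 0, 0], "turn": [0, 0, 0]},
    {"delta_pos": [0, 0, 0], "turn": [0, 0, 0]},
    {"delta_pos": [0, 0, 0], "turn": [0, 0, 0]},
    {"delta_pos": [0, 0, 0], "turn": [0, 0, 0]},
    {"delta_pos": [0, 0, 0], "turn": [0, 0, 0]},
    {"delta_pos": [0, 0, 0], "turn": [0, 0, 0]},
  ],
  fingers=0.015,
)

```text
clock: 21.15
position: [0.5601, 0.1488, 0.053]
ee_rot: [1.314, 1.138, -1.31]
contact_force: [-1.2, -0.2, 5.9]
finger_gap: 0.0305
```

Request:
play_rows(
  plan=[
    {"delta_pos": [-0.01, 0, 0], "turn": [0, 0, 0]},
    {"delta_pos": [-0.03, 0, 0], "turn": [0, 0, 0]},
    {"delta_pos": [-0.06, 0, 0], "turn": [0, 0, 0]},
    {"delta_pos": [-0.09, 0, 0], "turn": [0, 0, 0]},
    {"delta_pos": [-0.12, 0, 0], "turn": [0, 0, 0]},
    {"delta_pos": [-0.14, 0, 0], "turn": [0, 0, 0]},
    {"delta_pos": [-0.147, 0, 0], "turn": [0, 0, 0]},
  ],
)

```text
clock: 21.85
position: [0.5609, 0.1494, 0.2028]
ee_rot: [1.318, 1.136, -1.306]
contact_force: [0.4, -0.0, -0.9]
finger_gap: 0.0306
```

```bash
python3 - <<'E'
from h import *
overlay("wrist","o9",tip=.0435,box=(150,420,180,400),f=2)
go(.5225,-.189,.2)
E
```

```text
t 21.9 p [0.5608 0.1492 0.2025] gap 0.030433341680293262 F [ 0.3489 -0.3375 -1.0679] turn [-0.1 -0.2 -0.4] d [0.0016 0.0097 0.3403] rows 9.0
[0.0002 0.0011 0.0378] [-0.01 -0.02 -0.04]
```

View pics/o9.png

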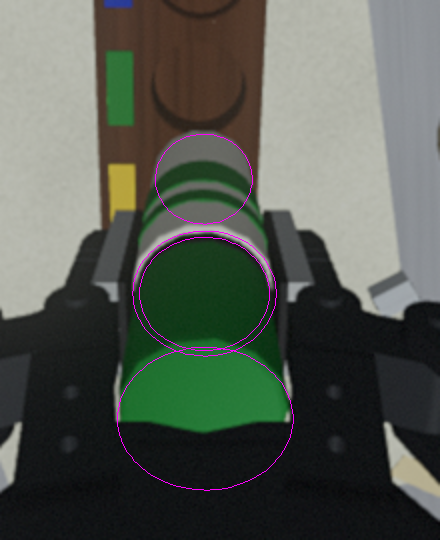

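Green is held the same way. Carrying it to (0.5225,-0.189).

Request:
play_rows(
  plan=[
    {"delta_pos": [0, 0, 0.015], "turn": [0, 0, -0.2]},
    {"delta_pos": [0, 0.001, 0.045], "turn": [0, 0, -0.4]},
    {"delta_pos": [0, 0.002, 0.085], "turn": [0, 0, -0.4]},
    {"delta_pos": [0.001, 0.003, 0.125], "turn": [0, 0, -0.4]},
    {"delta_pos": [0.001, 0.004, 0.165], "turn": [0, 0, -0.4]},
    {"delta_pos": [0.001, 0.005, 0.205], "turn": [0, 0, -0.4]},
    {"delta_pos": [0.001, 0.006, 0.235], "turn": [0, 0, -0.4]},
    {"delta_pos": [0.001, 0.007, 0.255], "turn": [0, 0, -0.4]},
  ],
)

```text
clock: 22.7
position: [0.5292, -0.1095, 0.1987]
ee_rot: [1.315, 1.14, -1.32]
contact_force: [-0.0, -0.6, -1.0]
finger_gap: 0.0306
```

```bash
python3 -c "
from h import *
go(.5225,-.189,.2)"
```

```text
t 22.7 p [ 0.5292 -0.1095  0.1987] gap 0.030591712256281045 F [-0.0474 -0.5631 -0.9733] turn [-0.4 -0.   0.3] d [-0.0013  0.005   0.0796] rows 2.0
[-0.0007  0.0025  0.0398] [-0.21 -0.01  0.15]
```

Request:
play_rows(
  plan=[
    {"delta_pos": [0, 0.002, 0.025], "turn": [-0.4, 0, 0.3]},
    {"delta_pos": [0, 0.004, 0.05], "turn": [-0.4, 0, 0.3]},
    {"delta_pos": [0, 0.005, 0.07], "turn": [-0.4, 0, 0.3]},
    {"delta_pos": [0, 0.005, 0.08], "turn": [-0.4, 0, 0.3]},
    {"delta_pos": [0, 0.005, 0.08], "turn": [-0.4, 0, 0.3]},
    {"delta_pos": [0, 0.005, 0.08], "turn": [-0.4, 0, 0.3]},
  ],
)

```text
clock: 23.3
position: [0.5219, -0.1882, 0.198]
ee_rot: [1.312, 1.143, -1.311]
contact_force: [0.6, 0.8, -1.4]
finger_gap: 0.0306
```

```bash
python3 -c "
from h import *
go(.5225,-.189,.055)"
```

```text
t 23.3 p [ 0.5219 -0.1882  0.198 ] gap 0.030559700329680764 F [ 0.6068  0.7536 -1.3625] turn [ 0.  -0.1  0.1] d [0.143  0.0009 0.001 ] rows 4.0
[0.0357 0.0002 0.0002] [ 0.   -0.03  0.02]
```

Request:
play_rows(
  plan=[
    {"delta_pos": [0.02, 0.001, 0.001], "turn": [0, 0, 0]},
    {"delta_pos": [0.05, 0.001, 0.001], "turn": [0, 0, 0]},
    {"delta_pos": [0.08, 0.001, 0.001], "turn": [0, 0, 0]},
    {"delta_pos": [0.11, 0.001, 0.001], "turn": [0, 0, 0]},
    {"delta_pos": [0.128, 0.001, 0.001], "turn": [0, 0, 0]},
    {"delta_pos": [0.137, 0.001, 0.001], "turn": [0, 0, 0]},
    {"delta_pos": [0.142, 0.001, 0.001], "turn": [0, 0, 0]},
    {"delta_pos": [0.142, 0.001, 0.001], "turn": [0, 0, 0]},
  ],
)

```text
clock: 24.1
position: [0.523, -0.1883, 0.0561]
ee_rot: [1.311, 1.143, -1.31]
contact_force: [0.4, -0.4, -0.7]
finger_gap: 0.0307
```

```bash
python3 - <<'E'
from h import *
overlay("scene","o10",tip=.0435,box=(60,230,100,260),f=4)
go(.5225,-.189,.0525)
E
```

```text
t 24.15 p [ 0.5234 -0.1887  0.0567] gap 0.030423307201903997 F [-0.1375 -0.1997 -0.8474] turn [ 0.1 -0.1  0. ] d [ 0.0042 -0.0009  0.0005] rows 1.0
[ 0.0042 -0.0009  0.0005] [ 0.06 -0.11  0.  ]
```

View pics/o10.png

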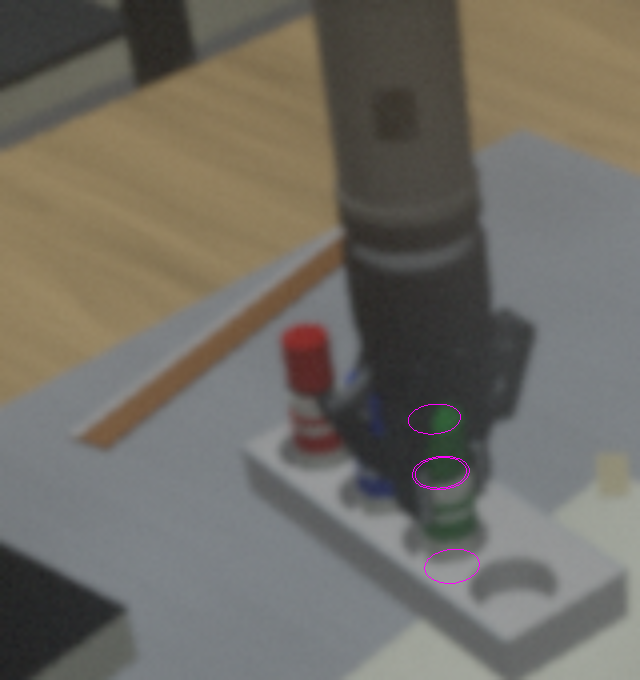

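Green is in the third pocket at (448,530). Setting it down.

Request:
play_rows(
  plan=[
    {"delta_pos": [0.002, -0.001, 0], "turn": [0, 0, 0]},
    {"delta_pos": [0.003, -0.001, 0], "turn": [0, 0, 0]},
    {"delta_pos": [0.0045, -0.001, 0], "turn": [0, 0, 0]},
    {"delta_pos": [0.0045, -0.001, 0], "turn": [0, 0, 0]},
    {"delta_pos": [0.0045, -0.001, 0], "turn": [0, 0, 0]},
  ],
)

```text
clock: 24.65
position: [0.523, -0.1887, 0.053]
ee_rot: [1.312, 1.141, -1.309]
contact_force: [-2.0, 0.3, 4.8]
finger_gap: 0.0307
```

Request:
play_rows(
  plan=[
    {"delta_pos": [0, 0, 0], "turn": [0, 0, 0]},
    {"delta_pos": [0, 0, 0], "turn": [0, 0, 0]},
    {"delta_pos": [0, 0, 0], "turn": [0, 0, 0]},
    {"delta_pos": [0, 0, 0], "turn": [0, 0, 0]},
    {"delta_pos": [0, 0, 0], "turn": [0, 0, 0]},
    {"delta_pos": [0, 0, 0], "turn": [0, 0, 0]},
    {"delta_pos": [0, 0, 0], "turn": [0, 0, 0]},
  ],
  fingers=0.0854,
)

```text
clock: 25.35
position: [0.5229, -0.1887, 0.053]
ee_rot: [1.312, 1.141, -1.309]
contact_force: [-1.0, 0.8, 0.4]
finger_gap: 0.0852
```

Request:
play_rows(
  plan=[
    {"delta_pos": [-0.015, 0, 0], "turn": [0, 0, 0]},
    {"delta_pos": [-0.04, 0, 0], "turn": [0, 0, 0]},
    {"delta_pos": [-0.08, 0, 0], "turn": [0, 0, 0]},
    {"delta_pos": [-0.12, 0, 0], "turn": [0, 0, 0]},
    {"delta_pos": [-0.145, 0, 0], "turn": [0, 0, 0]},
    {"delta_pos": [-0.15, 0, 0], "turn": [0, 0, 0]},
  ],
)

```text
clock: 25.95
position: [0.5252, -0.1894, 0.2071]
ee_rot: [1.314, 1.133, -1.304]
contact_force: [0.8, -0.2, -0.8]
finger_gap: 0.0854
```

```bash
python3 - <<'E'
from h import *
d=ctrl.snapshot("scene");cv2.imwrite("pics/s6.png",cv2.resize(d["color"][60:230,100:260,::-1],None,fx=4,fy=4))
go(.549,.0887,.205)
E
```

```text
t 26.0 p [ 0.5243 -0.1893  0.2058] gap 0.08563042690405236 F [ 0.3615 -0.4611  0.6172] turn [ 0.1 -0.  -0.4] d [ 0.0008 -0.014  -0.2787] rows 7.0
[ 0.0001 -0.002  -0.0398] [ 0.01 -0.   -0.05]
```

View pics/s6.png

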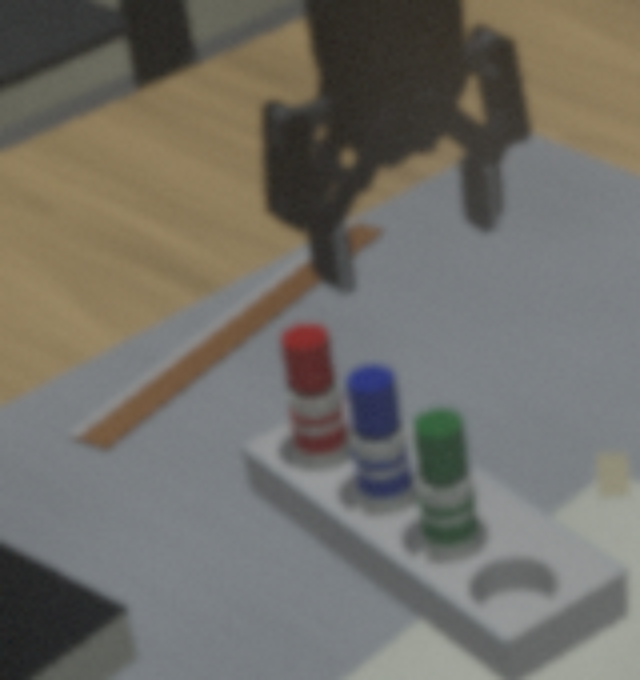

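Three markers are upright and in order. Last is yellow.

Request:
play_rows(
  plan=[
    {"delta_pos": [0, -0.002, -0.03], "turn": [0, 0, -0.4]},
    {"delta_pos": [0, -0.004, -0.07], "turn": [0, 0, -0.4]},
    {"delta_pos": [0, -0.006, -0.11], "turn": [0, 0, -0.4]},
    {"delta_pos": [0, -0.008, -0.15], "turn": [0, 0, -0.4]},
    {"delta_pos": [0, -0.01, -0.19], "turn": [0, 0, -0.4]},
    {"delta_pos": [0, -0.012, -0.225], "turn": [0, 0, -0.4]},
    {"delta_pos": [0.001, -0.013, -0.255], "turn": [0, 0, -0.4]},
    {"delta_pos": [0.001, -0.014, -0.27], "turn": [0, 0, -0.4]},
  ],
)

```text
clock: 26.8
position: [0.5462, 0.0839, 0.2029]
ee_rot: [1.306, 1.148, -1.309]
contact_force: [-0.0, -1.0, -0.1]
finger_gap: 0.0853
```

Request:
play_rows(
  plan=[
    {"delta_pos": [0, 0, 0], "turn": [0, 0, 0]},
    {"delta_pos": [0, 0, 0], "turn": [0, 0, 0]},
  ],
)

```text
clock: 27.0
position: [0.5456, 0.0827, 0.2017]
ee_rot: [1.304, 1.148, -1.312]
contact_force: [-0.5, -1.1, -0.5]
finger_gap: 0.0857
```

```bash
python3 -c "
from h import *
go(.549,.0887,.051)"
```

```text
t 27.0 p [0.5456 0.0827 0.2017] gap 0.08573280549760587 F [-0.5024 -1.082  -0.4866] turn [0.3 0.  0.4] d [ 0.1507  0.0036 -0.0065] rows 4.0
[ 0.0377  0.0009 -0.0016] [0.08 0.   0.09]
```

Request:
play_rows(
  plan=[
    {"delta_pos": [0.02, 0.002, -0.004], "turn": [0.3, 0, 0.4]},
    {"delta_pos": [0.05, 0.003, -0.006], "turn": [0.3, 0, 0.4]},
    {"delta_pos": [0.085, 0.003, -0.006], "turn": [0.3, 0, 0.4]},
    {"delta_pos": [0.115, 0.003, -0.006], "turn": [0.3, 0, 0.4]},
    {"delta_pos": [0.138, 0.003, -0.006], "turn": [0.3, 0, 0.4]},
    {"delta_pos": [0.15, 0.003, -0.006], "turn": [0.3, 0, 0.4]},
    {"delta_pos": [0.15, 0.003, -0.006], "turn": [0.3, 0, 0.4]},
    {"delta_pos": [0.15, 0.003, -0.006], "turn": [0.3, 0, 0.4]},
  ],
)

```text
clock: 27.8
position: [0.5493, 0.0873, 0.0524]
ee_rot: [1.312, 1.138, -1.311]
contact_force: [0.3, 0.1, -0.9]
finger_gap: 0.0856
```

Request:
play_rows(
  plan=[
    {"delta_pos": [0, 0, 0], "turn": [0, 0, 0]},
    {"delta_pos": [0, 0, 0], "turn": [0, 0, 0]},
    {"delta_pos": [0, 0, 0], "turn": [0, 0, 0]},
    {"delta_pos": [0, 0, 0], "turn": [0, 0, 0]},
    {"delta_pos": [0, 0, 0], "turn": [0, 0, 0]},
    {"delta_pos": [0, 0, 0], "turn": [0, 0, 0]},
    {"delta_pos": [0, 0, 0], "turn": [0, 0, 0]},
    {"delta_pos": [0, 0, 0], "turn": [0, 0, 0]},
  ],
  fingers=0.015,
)

```text
clock: 28.6
position: [0.5499, 0.0875, 0.0533]
ee_rot: [1.313, 1.137, -1.31]
contact_force: [-0.5, -0.7, 5.3]
finger_gap: 0.0306
```

Request:
play_rows(
  plan=[
    {"delta_pos": [-0.01, 0, 0], "turn": [0, 0, 0]},
    {"delta_pos": [-0.03, 0, 0], "turn": [0, 0, 0]},
    {"delta_pos": [-0.06, 0, 0], "turn": [0, 0, 0]},
    {"delta_pos": [-0.09, 0, 0], "turn": [0, 0, 0]},
    {"delta_pos": [-0.12, 0, 0], "turn": [0, 0, 0]},
    {"delta_pos": [-0.14, 0, 0], "turn": [0, 0, 0]},
    {"delta_pos": [-0.147, 0, 0], "turn": [0, 0, 0]},
  ],
)

```text
clock: 29.3
position: [0.5506, 0.0882, 0.2029]
ee_rot: [1.316, 1.135, -1.306]
contact_force: [1.0, 0.6, -1.1]
finger_gap: 0.0308
```

```bash
python3 - <<'E'
from h import *
overlay("wrist","o11",tip=.0435,box=(150,420,180,400),f=2)
go(.5295,-.1275,.2)
E
```

```text
t 29.35 p [0.5505 0.088  0.2027] gap 0.030703874814849343 F [-0.283   0.2584 -0.3095] turn [-0.  -0.1 -0.4] d [0.0025 0.0094 0.2164] rows 6.0
[0.0004 0.0016 0.0361] [-0.01 -0.01 -0.07]
```

View pics/o11.png

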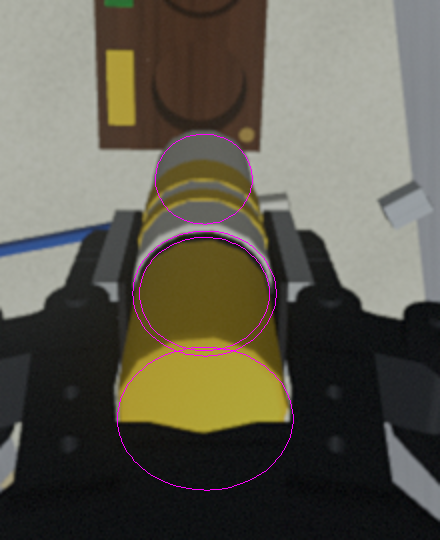

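Yellow is held well. Carrying.

Request:
play_rows(
  plan=[
    {"delta_pos": [0, 0.001, 0.015], "turn": [0, 0, -0.2]},
    {"delta_pos": [0.001, 0.002, 0.045], "turn": [0, 0, -0.4]},
    {"delta_pos": [0.001, 0.004, 0.085], "turn": [0, 0, -0.4]},
    {"delta_pos": [0.002, 0.006, 0.125], "turn": [0, 0, -0.4]},
    {"delta_pos": [0.002, 0.007, 0.16], "turn": [0, 0, -0.4]},
    {"delta_pos": [0.002, 0.008, 0.19], "turn": [0, 0, -0.4]},
    {"delta_pos": [0.002, 0.009, 0.21], "turn": [0, 0, -0.4]},
    {"delta_pos": [0.002, 0.009, 0.216], "turn": [0, 0, -0.4]},
  ],
)

```text
clock: 30.15
position: [0.5274, -0.1308, 0.1986]
ee_rot: [1.314, 1.139, -1.319]
contact_force: [-0.7, -0.2, -0.9]
finger_gap: 0.0304
```

Request:
play_rows(
  plan=[
    {"delta_pos": [0, 0, 0], "turn": [0, 0, 0]},
    {"delta_pos": [0, 0, 0], "turn": [0, 0, 0]},
  ],
)

```text
clock: 30.35
position: [0.5269, -0.1295, 0.1976]
ee_rot: [1.313, 1.142, -1.319]
contact_force: [0.1, -0.4, -0.0]
finger_gap: 0.0306
```

```bash
python3 -c "
from h import *
go(.5295,-.1275,.055)"
```

```text
t 30.35 p [ 0.5269 -0.1295  0.1976] gap 0.030647156884702997 F [ 0.0855 -0.3555 -0.0174] turn [-0.3 -0.   0.3] d [ 0.1425  0.0031 -0.0023] rows 4.0
[ 0.0356  0.0008 -0.0006] [-0.07 -0.01  0.08]
```

Request:
play_rows(
  plan=[
    {"delta_pos": [0.02, 0.002, -0.002], "turn": [-0.3, 0, 0.3]},
    {"delta_pos": [0.05, 0.003, -0.002], "turn": [-0.3, 0, 0.3]},
    {"delta_pos": [0.08, 0.003, -0.002], "turn": [-0.3, 0, 0.3]},
    {"delta_pos": [0.11, 0.003, -0.002], "turn": [-0.3, 0, 0.3]},
    {"delta_pos": [0.128, 0.003, -0.002], "turn": [-0.3, 0, 0.3]},
    {"delta_pos": [0.137, 0.003, -0.002], "turn": [-0.3, 0, 0.3]},
    {"delta_pos": [0.142, 0.003, -0.002], "turn": [-0.3, 0, 0.3]},
    {"delta_pos": [0.142, 0.003, -0.002], "turn": [-0.3, 0, 0.3]},
  ],
)

```text
clock: 31.15
position: [0.5296, -0.127, 0.0557]
ee_rot: [1.311, 1.142, -1.31]
contact_force: [-0.7, 0.3, -0.1]
finger_gap: 0.0305
```

```bash
python3 - <<'E'
from h import *
overlay("scene","o12",tip=.0435,box=(60,230,100,260),f=4)
go(.5295,-.1275,.0525)
E
```

```text
t 31.2 p [ 0.5301 -0.1273  0.0563] gap 0.03047106688476386 F [ 0.0194  0.2619 -0.6776] turn [ 0.1 -0.  -0.1] d [ 0.0038 -0.0006  0.0003] rows 1.0
[ 0.0038 -0.0006  0.0003] [ 0.06 -0.04 -0.05]
```

View pics/o12.png

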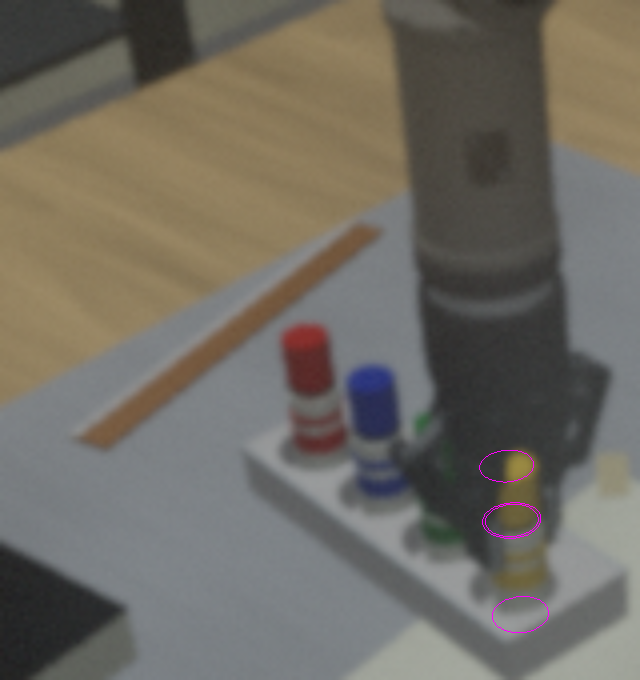

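Yellow is in the leftmost pocket at (520,575). Setting it down.

Request:
play_rows(
  plan=[
    {"delta_pos": [0.002, -0.001, 0], "turn": [0, 0, 0]},
    {"delta_pos": [0.003, -0.001, 0], "turn": [0, 0, 0]},
    {"delta_pos": [0.0042, -0.001, 0], "turn": [0, 0, 0]},
    {"delta_pos": [0.0042, -0.001, 0], "turn": [0, 0, 0]},
    {"delta_pos": [0.0042, -0.001, 0], "turn": [0, 0, 0]},
  ],
)

```text
clock: 31.7
position: [0.5298, -0.1272, 0.0533]
ee_rot: [1.312, 1.139, -1.309]
contact_force: [-1.8, 0.9, 6.1]
finger_gap: 0.0307
```

Request:
play_rows(
  plan=[
    {"delta_pos": [0, 0, 0], "turn": [0, 0, 0]},
    {"delta_pos": [0, 0, 0], "turn": [0, 0, 0]},
    {"delta_pos": [0, 0, 0], "turn": [0, 0, 0]},
    {"delta_pos": [0, 0, 0], "turn": [0, 0, 0]},
    {"delta_pos": [0, 0, 0], "turn": [0, 0, 0]},
    {"delta_pos": [0, 0, 0], "turn": [0, 0, 0]},
    {"delta_pos": [0, 0, 0], "turn": [0, 0, 0]},
  ],
  fingers=0.0854,
)

```text
clock: 32.4
position: [0.5297, -0.1272, 0.0532]
ee_rot: [1.312, 1.139, -1.309]
contact_force: [-0.1, 0.2, -0.1]
finger_gap: 0.0858
```

Request:
play_rows(
  plan=[
    {"delta_pos": [-0.015, 0, 0], "turn": [0, 0, 0]},
    {"delta_pos": [-0.04, 0, 0], "turn": [0, 0, 0]},
    {"delta_pos": [-0.08, 0, 0], "turn": [0, 0, 0]},
    {"delta_pos": [-0.12, 0, 0], "turn": [0, 0, 0]},
    {"delta_pos": [-0.145, 0, 0], "turn": [0, 0, 0]},
    {"delta_pos": [-0.15, 0, 0], "turn": [0, 0, 0]},
  ],
)

```text
clock: 33.0
position: [0.5318, -0.1274, 0.2072]
ee_rot: [1.315, 1.132, -1.303]
contact_force: [1.2, 0.2, 0.2]
finger_gap: 0.0849
```

Request:
play_rows(
  plan=[
    {"delta_pos": [0, 0, -0.04], "turn": [0, 0, 0]},
    {"delta_pos": [0, 0, -0.08], "turn": [0, 0, 0]},
    {"delta_pos": [0, 0, -0.12], "turn": [0, 0, 0]},
    {"delta_pos": [0, 0, -0.16], "turn": [0, 0, 0]},
    {"delta_pos": [0, 0, -0.2], "turn": [0, 0, 0]},
    {"delta_pos": [0, 0, -0.22], "turn": [0, 0, 0]},
    {"delta_pos": [0, 0, -0.22], "turn": [0, 0, 0]},
  ],
)

```text
clock: 33.7
position: [0.5609, 0.0959, 0.2059]
ee_rot: [1.31, 1.14, -1.298]
contact_force: [0.2, 0.1, -0.7]
finger_gap: 0.0854
```

```bash
python3 - <<'E'
from h import *
d=ctrl.snapshot("scene");a=cv2.resize(d["color"][60:230,100:260,::-1],None,fx=3,fy=3)
d=ctrl.snapshot("top");b=cv2.resize(d["color"][150:250,300:460,::-1],None,fx=3,fy=3)
cv2.imwrite("pics/f1.png",a);cv2.imwrite("pics/f2.png",b)
go(.55,.09,.2)
E
```

```text
t 33.8 p [0.5617 0.0899 0.2059] gap 0.08562273247813568 F [ 0.0721 -1.7168 -0.4238] turn [ 0.1  0.1 -0.5] d [ 0.0058 -0.0116  0.0015] rows 1.0
[ 0.0058 -0.0116  0.0015] [ 0.09  0.12 -0.48]
```

View pics/f1.png

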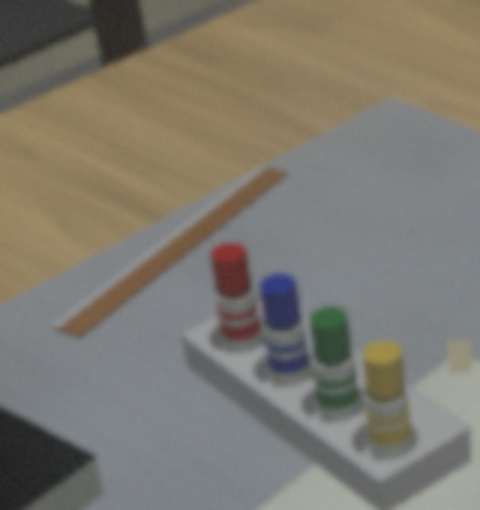

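View pics/f2.png

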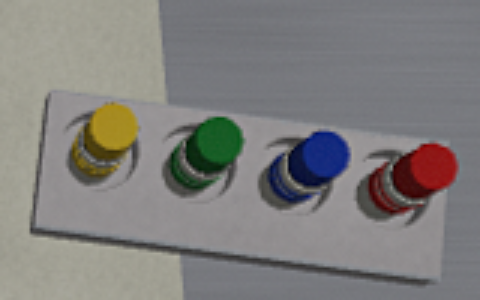

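All four stand upright and clear, ordered yellow, green, blue, red from left to right. Handing in.

```bash
python3 -c "
from h import *
print(ctrl.finish_job())"
```

```text
the job is handed in; nothing more can be done
None
```

All four markers are in the white holder in reverse order, and the job is handed in at about 34 s of the 120 s allowed. Seen from the robot, left to right, the holder now reads yellow, green, blue, red; the wooden block started as red, blue, green, yellow.

- **Final check:** the last scene and top pictures show all four upright, cap up, each in its own pocket. The gripper was open and well clear of them.
- **Seating:** each marker was lowered until the wrist felt the pocket floor (about 3–7 N) before I let go.
- **Small disagreement:** the wrist camera put the caps 4–5 mm off the top-camera positions along the jaws' closing direction. It had no effect on the grasps.
- **Small correction:** the first carry (red) ran about 8 mm past its pocket, and I corrected that before lowering.

No check failed, but `finish_job()` reports no verdict, so I have only my own pictures and readings to go on.

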